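# Weigh out the drinking chocolate and lock the rest in the tin

## Robot

A 6-joint arm with a two-finger parallel gripper is mounted at the origin on the work surface. World frame = base frame: x ahead of the robot, y to its left, z up, the work surface at z = 0. Lengths are in mm, angles in rad, forces in N, time in s.
With the tool pointing down it reaches from about 425 to 950 mm from the base axis. Payload 14.7 kg.
Tool frame: the origin (TCP) lies at the very end of the fingers, on their centre line; the grasp point (between the pads) lies 19 mm behind it; z points along the fingers, y is the direction in which the jaws open and shut (so a half turn about z gives the same grasp; the last joint's range is limited). The gripper opens to 85 mm and grips with 20 to 120 N. Pads are 22 mm wide; open, the fingers measure 114 mm over their backs; the gripper's body (76 mm by 85 mm) begins 54 mm behind the grasp point. The pads swing forward as they close: fully open they stand 13 mm farther back than shut.
Start: joints at [-1.239, 0.48, 1.596, -0, 1.065, -0.047], TCP at [240.389, -603.908, 231.297] pointing down, gripper open.
Joint ranges: [-2.75, 2.75], [-0.82, 2.05], [0.23, 2.67], [-1.56, 4.7], [0.09, 2.69], [-2.92, 2.92]. Speed limits (rad/s): [1.89, 1.89, 2.39, 3.01, 3.01, 3.01].

## Interface

Orientations are given as [roll, pitch, yaw] about the fixed x, y, z axes, in that order (R = Rz(yaw) Ry(pitch) Rx(roll)).
In Python, from plant import telemetry, cams, workorder gives the robot as it stands.
- The arm moves only by the shell command python3 -m creep 'ROWS' [FORCE]. ROWS is a JSON object of lists of equal length, an entry for each row: "slide": the shift along the tool's x, y, z in m, a list of three; "rot": the turn, a rotation vector about the tool's x, y, z in rad, a list of three; "claw": the closure, from 0 (fully open) to 1 (shut). In form: {"slide": [[x, y, z], ...], "rot": [[ax, ay, az], ...], "claw": [claw, ...]}. A call has 1 to 12 rows; each row is the pose to reach, as a shift and turn from the pose measured when the call began, along the tool's axes at that moment; what a row does not reach only later rows make up. A row lasts 1/8 s, in which the tool goes at most 62.5 mm and 10.7 degrees, less where a joint would pass 70% of its speed; a pose out of reach is approached as far as the arm can. A call with a gripper value outside its range is refused whole. The fingers move at their own pace and stop on an object; FORCE is the grip in N (left out, the last holds). Time passes only in rows, so rows that repeat a pose let the fingers close. It gives the time, the measured TCP pose, the force and the opening at its end, in the units of the state.
- telemetry.sense(): the state, without advancing time (a new reading comes with each control period).
- cams.camera(name): name is "scene" or "top" or "wrist"; returns the picture (384x512x3 uint8, red, green, blue); there is no depth.
- cams.camera_params(name): a dict with "fx", "fy", "cx", "cy" (pixels), "k1" (the pictures are not rectified: a ray, as slopes to the right and down, at radius r is drawn at 1 + k1 r^2 times it, then the intrinsics apply), "R" (3x3) and "t" (3): a world point X has camera coordinates R X + t; the wrist camera has in their place "hand_eye" (4x4, takes a point from camera to tool coordinates, whose origin is the TCP and whose axes are the flange's). Camera axes: x right, y down, z forward; pixel columns grow to the right and rows downward; lengths in mm; the calibration is good to about 2 mm. A picture is of the moment at which its call begins: read the wrist's pose just before it. camera_params takes no time and is no camera call.
- workorder.close_job(): hands the job in, once; it reports no verdict.
Trained networks look in the newest picture that a camera, given by its name, has taken for a name from the list of things; names that differ only in an ending like _2 or _b are one class to them, and where a whole thing is asked for, a point or a joint stands for the part that bears it (a point fixed in the world has none). Each returns a list of dicts, best first, with "conf" (0 to 1); they miss things now and then, are a little off and sometimes report something else, mostly with a low value. They report only what shows in the picture. A call takes as long as a camera call. They do not tell look-alikes from the thing itself.
- cams.search_frame(camera, thing): "position" ([row, column] in pixels, amid what is visible of it).
- cams.trace(camera, thing): "region" (384x512 bool, what is visible of it) and "position" ([row, column] in pixels, amid what is visible of it).
The state is a dict: "time": time; "joint_positions": joint angles; "dq": joint speeds; "joint_efforts": joint torques, N m; "tool_pos": TCP position; "tool_rot": TCP orientation; "force": force on the tool from outside, world axes, zero at the start; "ft_torque": the same for the moment, N m; "gripper_width": finger opening in mm.
Only numpy, scipy, OpenCV 4.12 (cv2) and the standard library are available. Lean on these libraries where they do the work, as an engineer would, in place of code of your own. Each camera call takes 0.05 s, during which the arm holds its last target.

## Task

Put whole and half blocks of drinking chocolate on the scale pan until the red pointer rests inside the green band (88 to 112 g), and put every block that is left over into the blue tin. Once all the chocolate is either on the pan or in the tin, close the tin: set the lid with its lugs in the slots, press it down, turn it about a quarter turn clockwise until it is locked, and let go. Leave the dripper, the blue cup, the jar and the spoon where they are.

Things in the scene. Friction and masses are not known exactly. Their poses are not given: they have to be found in the camera images.
- tin_mouth (a point): Centre of the mouth of a blue round tin screwed to the shelf, in the plane of its steel rim's top, 100 mm above the shelf (tin 112 mm across, floor 8 mm up). Rim 6 mm thick, opening 88 mm, with two 22 mm wide slots at its +x and -x, marked by orange tabs outside; white tabs at +y and -y mark where the lid's lugs end when locked. z up.
- tin_ring (a point): Top centre of the tin's black sprung sealing ring (114 to 128 mm across, round the rim), 11 mm above the rim when free. The lid's disc lands on it and must press it down: 3 N to start, 10 N at 9 mm, stop at 11 mm.
- lid_grip (a point): Middle of the upright wooden grip bar (60 mm long in x, 18 wide in y, 40 high) on the bayonet lid. The blue disc (128 mm across, 6 thick) has its top 20 mm and underside 26 mm below this point. Lid 120 to 190 g. Locked and let go, this point is about 34 mm above the rim's plane, the bar square to the slots. z up.
- lid_foot (a point): Centre of the foot of the lid's plug (84 mm across, 20 mm deep under the disc), 46 mm below the bar's middle. Two lugs, 14 mm wide, 6 mm high, reach 50.5 mm from the axis at +x and -x, at the foot, under the bar's ends. Pressed in, the foot must be 13 to 19 mm below the rim's plane to turn: clockwise from above, stop at 92 degrees. Anticlockwise it stops at 64, not locked. Either way round fits.
- pan_top (a point): Centre of the top face of the steel pan of a white spring scale: 130 mm (x) by 220 mm (y), rim 6 mm high; 82 mm above the shelf when empty, sinking straight down under load. z up.
- dial (a point): Centre of the scale's flat dial, 92 mm across, on a housing 70 mm high, 110 mm (y) by 100 mm (x), beside the pan on its +x side. The red pointer points to the pan when empty and turns clockwise, 0.1 rad per mm of pan travel; the green band is the wanted portion.
- pan (a joint): How far the scale pan has sunk, in m: 0 empty, 0.2 mm per gram (0.020 at 100 g). The red pointer is in the green band from 0.0176 to 0.0224 (88 to 112 g).
- block1_c (a point): Centre of a whole block of hard drinking chocolate, dark brown, 45 mm (x) by 36 mm (y) by 18 mm (z), two raised pads on top, lying flat at the start; about 40 g, give or take 13 per cent. May be absent.
- block2_c (a point): Centre of a whole block of hard drinking chocolate, dark brown, 45 mm (x) by 36 mm (y) by 18 mm (z), two raised pads on top, lying flat at the start; about 40 g, give or take 13 per cent. May be absent.
- block3_c (a point): Centre of a whole block of hard drinking chocolate, dark brown, 45 mm (x) by 36 mm (y) by 18 mm (z), two raised pads on top, lying flat at the start; about 40 g, give or take 13 per cent. May be absent.
- half1_c (a point): Centre of a half block of hard drinking chocolate, dark brown, 22.5 mm (x) by 36 mm (y) by 18 mm (z), one raised pad on top, lying flat at the start; about 20 g, give or take 13 per cent. May be absent.
- half2_c (a point): Centre of a half block of hard drinking chocolate, dark brown, 22.5 mm (x) by 36 mm (y) by 18 mm (z), one raised pad on top, lying flat at the start; about 20 g, give or take 13 per cent. May be absent.
- half3_c (a point): Centre of a half block of hard drinking chocolate, dark brown, 22.5 mm (x) by 36 mm (y) by 18 mm (z), one raised pad on top, lying flat at the start; about 20 g, give or take 13 per cent. May be absent.
- half4_c (a point): Centre of a half block of hard drinking chocolate, dark brown, 22.5 mm (x) by 36 mm (y) by 18 mm (z), one raised pad on top, lying flat at the start; about 20 g, give or take 13 per cent. May be absent.
- half5_c (a point): Centre of a half block of hard drinking chocolate, dark brown, 22.5 mm (x) by 36 mm (y) by 18 mm (z), one raised pad on top, lying flat at the start; about 20 g, give or take 13 per cent. May be absent.
- dripper: Orange plastic dripper, 95 mm high; origin at the middle of its underside. Leave it alone.
- saucer_cup: Small blue cup, 68 mm across, 50 mm high; origin at the middle of its underside. Leave it alone.
- spice_jar: Small amber jar, 48 mm across, 75 mm high; origin at the middle of its underside. Leave it alone.
- spoon: Spoon, 150 mm long, lying on the shelf; origin at the middle of its underside. Leave it alone.
Not all that is in view belongs to the job. What is shaped like the part that bears block3_c but orange is not meant.

How it is judged:
By the outcome, as a careful person would: the job done as asked, in the order asked, and still so for the second after the job is handed in, with the robot touching nothing.
Of block1, block2, block3 only 2 to 3 are there at a start; the rules pass over those that are not, and their reading is None.
Of half1, half2, half3, half4, half5 only 4 to 5 are there at a start; the rules pass over those that are not, and their reading is None.
At some moment in a run one of lid may be knocked a few centimetres aside while the robot is not near it.
Once in a run the grip may slacken for a moment while it holds something.
It also fails if it takes over 208 s, if anything falls off the work surface, if the arm or the gripper's body presses on something with over 40 N, if the wrist force passes 120 N, or if a joint passes its speed limit or range.

## Working session

There is one attempt and no reset: what is moved stays moved. The work goes in short steps, Python scripts to look and compute and a shell command to move; the robot and the scene stay as the last step left them, time stands still between calls to the robot, and variables do not carry over. Pictures are saved under pics/ and viewed, and the job is handed in when it is done.

```bash
ls -la; mkdir -p pics
python3 - <<'E'
from plant import telemetry, cams, workorder
import cv2
print(telemetry.sense())
for n in ["scene","top","wrist"]:
    im=cams.camera(n); cv2.imwrite(f"pics/{n}0.png",im[:,:,::-1]); print(n,cams.camera_params(n))
E
```

```text
total 12
drwxr-xr-x  3 agent agent 4096 Dec  6 15:47 .
drwxr-xr-x 23 root  root  4096 Dec  6 15:47 ..
drwxr-xr-x  2 agent agent 4096 Dec  6 15:47 pics
{'time': 0.0, 'joint_positions': array([-1.23858721e+00,  4.80831368e-01,  1.59686963e+00, -3.01748151e-06,
        1.06512131e+00, -4.65897242e-02]), 'dq': array([ 0.00108939,  0.00024268, -0.0004895 , -0.00142514,  0.00190504,
       -0.0006334 ]), 'joint_efforts': array([-2.09465004e-03, -9.50657415e+01, -4.30186522e+01, -1.30651906e-04,
        1.23778498e-02, -5.13398476e-06]), 'tool_pos': array([ 240.2610025 , -603.51461154,  230.67428705]), 'tool_rot': array([-3.14036421e+00, -5.46332698e-05,  3.78800267e-01]), 'force': array([-0.04546764, -0.51219579,  0.10567896]), 'ft_torque': array([-0.04020809, -0.02762031, -0.00655217]), 'gripper_width': 85.4940366060294}
scene {'fx': 474.63415457756315, 'fy': 474.63415457756315, 'cx': 257.12369227170996, 'cy': 196.34500099362742, 'k1': -0.046182330776586476, 'R': array([[-0.7439125 ,  0.66826777,  0.0035188 ],
       [ 0.52477288,  0.58741867, -0.61607852],
       [-0.41377243, -0.4564619
[... 211 characters left out ...]
6, 'R': array([[ 0.01319565, -0.99971453, -0.01991826],
       [-0.98405256, -0.0094499 , -0.17762676],
       [ 0.17738783,  0.02194452, -0.98389633]]), 't': array([  1.50004327, 571.09343427, 824.40598589])}
wrist {'fx': 324.5791820156152, 'fy': 324.5791820156152, 'cx': 259.97287454837505, 'cy': 191.49302654816023, 'k1': -0.06263353024345333, 'hand_eye': array([[-8.94641441e-05, -9.46531405e-01, -3.22611673e-01,
         8.30954702e+01],
       [ 9.99999851e-01, -2.58611239e-04,  4.81444230e-04,
        -5.07304791e-01],
       [-5.39133088e-04, -3.22611582e-01,  9.46531287e-01,
        -1.41348741e+02],
       [ 0.00000000e+00,  0.00000000e+00,  0.00000000e+00,
         1.00000000e+00]])}
```

View pics/scene0.png

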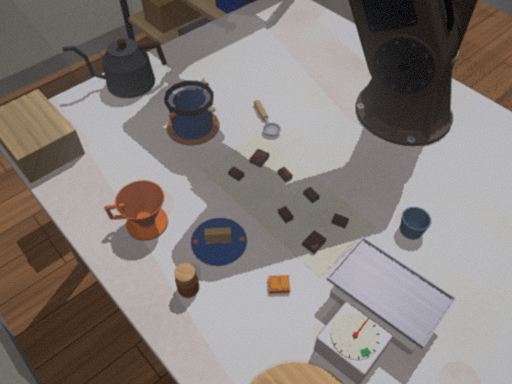

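View pics/top0.png

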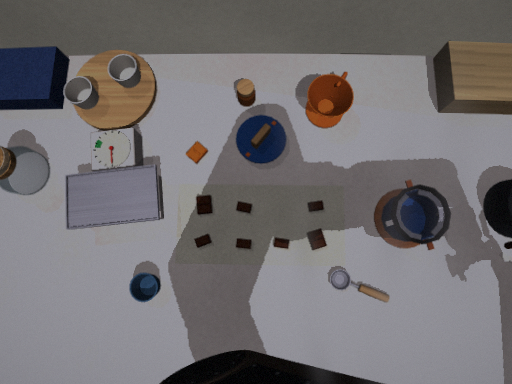

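View pics/wrist0.png

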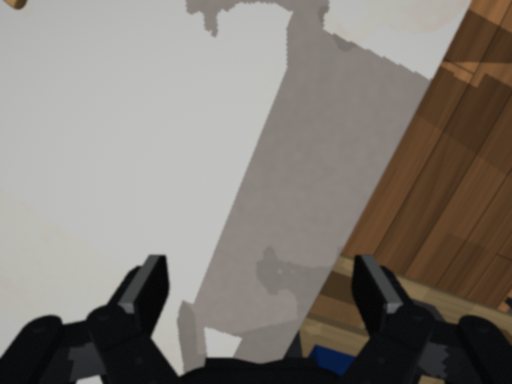

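The scene shows the tin at (190,110), the lid at (218,240), and the scale pan at (390,290) with its dial at (356,336). In the top view there are two whole blocks, at (204,204) and (317,239), and five halves, at (244,207), (203,240), (244,244), (281,243) and (316,206). The orange look-alike is at (197,152). I'll measure next.

```bash
cat > h.py <<'E'
import numpy as np, cv2, os
from plant import telemetry, cams
from scipy.spatial.transform import Rotation as Ro
def pose(s=None):
    s=s or telemetry.sense(); T=np.eye(4); T[:3,:3]=Ro.from_euler('xyz',s['tool_rot']).as_matrix(); T[:3,3]=s['tool_pos']; return T
def camRT(n,T=None):
    p=cams.camera_params(n)
    if n=='wrist':
        M=(pose() if T is None else T)@p['hand_eye']; R=M[:3,:3].T; return p,R,-R@M[:3,3]
    return p,np.array(p['R']),np.array(p['t'])
def p2w(n,rc,z,T=None):
    p,R,t=camRT(n,T); d=np.array([(rc[1]-p['cx'])/p['fx'],(rc[0]-p['cy'])/p['fy']]); u=d.copy()
    for _ in range(20): u=d/(1+p['k1']*(u@u))
    r=R.T@np.array([u[0],u[1],1]); C=-R.T@t; return C+r*(z-C[2])/r[2]
def w2p(n,X,T=None):
    p,R,t=camRT(n,T); c=R@np.asarray(X,float)+t; u=c[:2]/c[2]; u=u*(1+p['k1']*(u@u)); return u[1]*p['fy']+p['cy'],u[0]*p['fx']+p['cx']
def snap(n,f,crop=None,k=1):
    T=pose(); im=cams.camera(n); o=im[:,:,::-1]
    if crop: o=o[crop[0]:crop[1],crop[2]:crop[3]]
    o=cv2.resize(o,None,fx=k,fy=k,interpolation=cv2.INTER_CUBIC); cv2.imwrite(f'pics/{f}.png',o); return im,T
E
python3 - <<'E'
from h import *
np.set_printoptions(precision=1,suppress=True)
snap('top','top1',(170,270,180,340),5)
for th,z in [('block1_c',18),('half1_c',18)]:
    for cam in ['top']:
        for d in cams.trace(cam,th):
            m=d['region'].astype(np.uint8); 
            if m.sum()==0: continue
            cs,_=cv2.findContours(m,cv2.RETR_EXTERNAL,cv2.CHAIN_APPROX_NONE); c=max(cs,key=cv2.contourArea)
            w=np.array([p2w(cam,(q[0][1],q[0][0]),z)[:2] for q in c]).astype(np.float32)
            print(th,cam,round(d['conf'],2),np.array(d['position']),p2w(cam,d['position'],z),cv2.minAreaRect(w) if len(w)>3 else '')
for th in ['tin_mouth','lid_grip','pan_top','dial']:
    for cam in ['top','scene']:
        z=dict(tin_mouth=100,lid_grip=66,pan_top=82,dial=70)[th]
        for d in cams.search_frame(cam,th): print(th,cam,round(d['conf'],2),np.array(d['position']),p2w(cam,d['position'],z))
print(telemetry.sense()['time'])
E
```

```text
block1_c top 0.65 [243.5 206.6] [430.4 130.2  18. ] ((437.34124755859375, 139.98350524902344), (22.42784881591797, 36.267906188964844), 19.21538543701172)
block1_c top 0.52 [238.2 314.4] [ 446.5 -132.5   18. ] ((445.987060546875, -136.51869201660156), (46.381282806396484, 41.209354400634766), 18.639780044555664)
block1_c top 0.43 [198.7 108.8] [537.9 383.8  18. ] ((543.0103759765625, 380.3243103027344), (144.36727905273438, 245.33192443847656), 6.645689487457275)
half1_c top 0.71 [198.1 110.1] [539.5 380.5  18. ] ((542.7381591796875, 379.5924987792969), (145.12571716308594, 243.46951293945312), 7.400347709655762)
half1_c top 0.66 [207.  316.5] [ 523.  -138.6   18. ] ((526.9210205078125, -134.96954345703125), (23.205415725708008, 35.529029846191406), 10.012595176696777)
tin_mouth top 0.64 [214.9 413.2] [ 497.1 -344.7  100. ]
tin_mouth scene 0.92 [110.5 192.1] [ 521.  -316.6  100. ]
lid_grip top 0.87 [137.1 263.9] [686.3  -7.2  66. ]
lid_grip scene 0.59 [242.6 218.4] [713.9  26.9  66. ]
pan_top top 0.9 [194.6 111. ] [539. 351.  82.]
pan_top scene 0.97 [291.6 392.9] [534.4 355.7  82. ]
pan_top scene 0.41 [112.5 193.8] [ 511.5 -324.7   82. ]
dial top 0.87 [186.4 113.9] [560.7 350.7  70. ]
dial top 0.69 [290.1 145.5] [321.9 258.5  70. ]
dial scene 0.88 [310.2 371.7] [590.5 350.9  70. ]
0.7
```

View pics/top1.png

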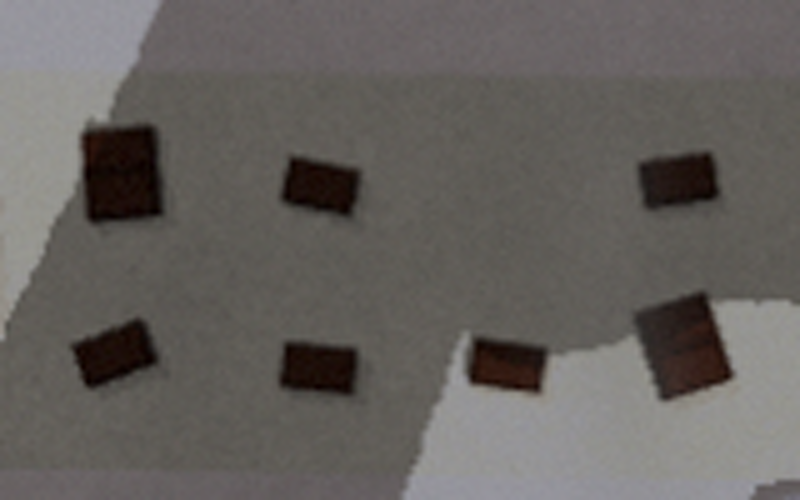

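```bash
python3 - <<'E'
from h import *
np.set_printoptions(precision=1,suppress=True)
im=cv2.imread('pics/top0.png'); g=im.max(2); m=(g<75).astype(np.uint8); m[:170]=0;m[270:]=0;m[:,:180]=0;m[:,340:]=0
n,lab,st,ce=cv2.connectedComponentsWithStats(m)
for i in range(1,n):
    if st[i,4]<40: continue
    ys,xs=np.where(lab==i)
    cs,_=cv2.findContours((lab==i).astype(np.uint8),cv2.RETR_EXTERNAL,cv2.CHAIN_APPROX_NONE)
    w=np.array([p2w('top',(q[0][1],q[0][0]),14)[:2] for q in cs[0]]).astype(np.float32)
    A=np.array([p2w('top',(y,x),14)[:2] for y,x in zip(ys,xs)]); ev,V=np.linalg.eigh(np.cov(A.T)); 
    a=np.degrees(np.arctan2(V[1,1],V[0,1])); c=p2w('top',(ys.mean(),xs.mean()),12)
    print(st[i,4],np.round(ce[i],1),c[:2],'r',round(np.hypot(*c[:2])),'major axis deg',round(a%180),'rect',[np.round(v,1) for v in cv2.minAreaRect(w)])
E
python3 - <<'E'
from h import *
im=cv2.imread('pics/scene0.png'); cv2.imwrite('pics/c1.png',cv2.resize(im[60:160,130:330],None,fx=4,fy=4,interpolation=cv2.INTER_CUBIC))
im=cv2.imread('pics/top0.png'); a=cv2.resize(im[100:180,220:300],None,fx=4,fy=4,interpolation=cv2.INTER_CUBIC); b=cv2.resize(im[175:255,370:450],None,fx=4,fy=4,interpolation=cv2.INTER_CUBIC); cv2.imwrite('pics/c2.png',np.hstack([a,b]))
E
```

```text
301 [204.3 204.7] [526.6 140.5] r 545 major axis deg 6 rect [array([526.7, 140.2]), array([49.1, 39. ]), np.float64(6.2)]
164 [243.9 207.1] [521.7  41.1] r 523 major axis deg 79 rect [array([521.4,  41. ]), array([38.2, 27.1]), np.float64(77.3)]
167 [315.4 205.8] [ 526.7 -136.8] r 544 major axis deg 98 rect [array([ 526.2, -136.7]), array([27. , 39.7]), np.float64(10.0)]
279 [316.  238.5] [ 446.  -137.2] r 467 major axis deg 16 rect [array([ 445.8, -137.2]), array([45.1, 37.4]), np.float64(17.1)]
173 [202.8 240.3] [438.1 140.7] r 460 major axis deg 108 rect [array([437.7, 140.3]), array([27.2, 39.1]), np.float64(21.8)]
137 [280.8 242.3] [435.9 -51.1] r 439 major axis deg 85 rect [array([435.6, -51.7]), array([36.6, 22.6]), np.float64(82.6)]
163 [243.5 243.3] [432.3  40.4] r 434 major axis deg 84 rect [array([432.3,  40.2]), array([38.6, 25. ]), np.float64(85.7)]
```

View pics/c1.png

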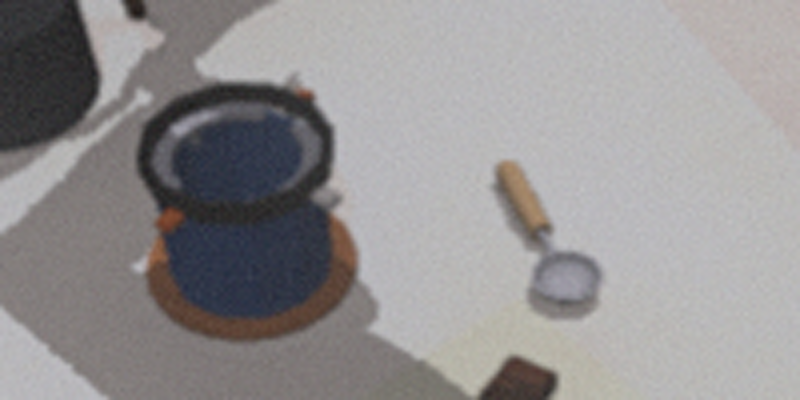

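View pics/c2.png

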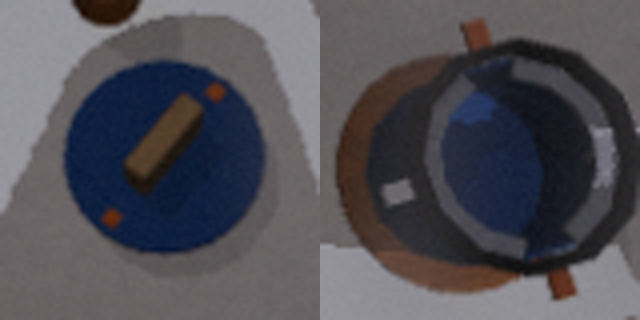

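```bash
cat >> h.py <<'E'
def go(*wps):
    """wps (x,y,z,yaw_deg): print slide [m] and rot for each, from present pose"""
    s=telemetry.sense(); T=pose(s)
    for x,y,z,yd in wps:
        G=Ro.from_euler('xyz',[np.pi,0,np.radians(yd)]).as_matrix()
        sl=T[:3,:3].T@(np.array([x,y,z])-T[:3,3])/1000; r=Ro.from_matrix(T[:3,:3].T@G).as_rotvec()
        q1=np.arctan2(y,x); print((x,y,z,yd),'slide',np.round(sl,3).tolist(),'rot',np.round(r,3).tolist(),'q6 %.2f'%(q1+np.pi/2-np.radians(yd)))
    print('t %.2f tcp %s yaw %.1f w %.1f F %s'%(s['time'],np.round(s['tool_pos'],1),np.degrees(s['tool_rot'][2]),s['gripper_width'],np.round(s['force'],1)))
E
python3 -c "
from h import *
go((446,-137,150,16))"
```

```text
(446, -137, 150, 16) slide [0.364, -0.358, 0.081] rot [0.0, 0.0, 0.1] q6 0.99
t 0.70 tcp [ 240.4 -603.9  231.3] yaw 21.7 w 84.8 F [-0.6 -0.6  0.6]
```

```bash
python3 -m creep '{"slide":[[0.364,-0.358,0.0],[0.364,-0.358,0.0],[0.364,-0.358,0.0],[0.364,-0.358,0.0],[0.364,-0.358,0.0],[0.364,-0.358,0.0],[0.364,-0.358,0.0],[0.364,-0.358,0.0],[0.364,-0.358,0.03],[0.364,-0.358,0.05],[0.364,-0.358,0.08],[0.364,-0.358,0.08]],"rot":[[0,0,0.1],[0,0,0.1],[0,0,0.1],[0,0,0.1],[0,0,0.1],[0,0,0.1],[0,0,0.1],[0,0,0.1],[0,0,0.1],[0,0,0.1],[0,0,0.1],[0,0,0.1]],"claw":[0,0,0,0,0,0,0,0,0,0,0,0]}' 40
python3 - <<'E'
from h import *
snap('wrist','w1'); 
for th in ['block1_c','half1_c']:
    for d in cams.search_frame('wrist',th): print(th,round(d['conf'],2),np.round(d['position']),np.round(p2w('wrist',d['position'],14),1))
go((446,-137,3,16))
E
```

```text
time: 2.2
tool_pos: [445.0, -136.2, 150.1]
tool_rot: [-3.14, 0.003, 0.279]
force: [-1.3, 0.1, 0.2]
gripper_width: 85.6
block1_c 0.96 [174. 260.] [ 450.1 -135.2   14. ]
half1_c 0.88 [ 88. 290.] [ 528.4 -139.    14. ]
(446, -137, 3, 16) slide [-0.001, -0.0, 0.149] rot [0.001, -0.001, -0.001] q6 0.99
t 2.35 tcp [ 446.7 -137.   152.3] yaw 16.0 w 85.3 F [1.  0.9 0.3]
```

View pics/w1.png

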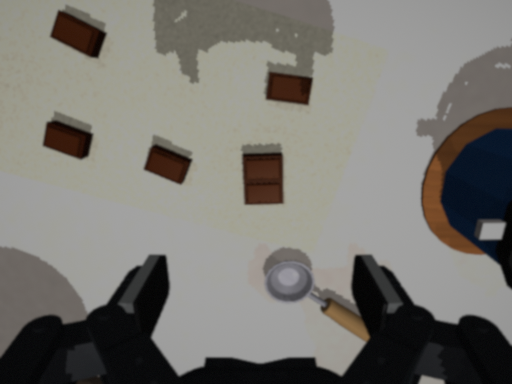

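The wrist view shows the whole block at (263,178), square to the jaws. The spoon bowl is behind it at (290,280).

```bash
python3 -c "
from h import *
T=pose()
for rc in [(280,290),(250,290),(302,322),(178,263)]:
  P=p2w('wrist',rc,8); print(np.round(P,0), 'tool', np.round((np.linalg.inv(T)@np.append(P,1))[:3],0))"
python3 -m creep '{"slide":[[0,0,0.06],[0,0,0.12],[0,0,0.149],[0,0,0.149],[0,0,0.149],[0,0,0.149],[0,0,0.149],[0,0,0.149],[0,0,0.149],[0,0,0.149]],"rot":[[0,0,0],[0,0,0],[0,0,0],[0,0,0],[0,0,0],[0,0,0],[0,0,0],[0,0,0],[0,0,0],[0,0,0]],"claw":[0.2,0.2,0.2,0.3,0.8,0.8,0.8,0.8,0.8,0.8]}' 40
```

```text
[ 349. -197.    8.] tool [-111.   31.  144.]
[ 382. -186.    8.] tool [-76.  29. 144.]
[ 332. -238.    8.] tool [-138.   66.  144.]
[ 446. -140.    8.] tool [ -1.   2. 144.]
time: 3.6
tool_pos: [448.1, -137.5, 5.2]
tool_rot: [3.139, -0.003, 0.279]
force: [-0.1, -0.7, 9.8]
gripper_width: 35.0
```

```bash
python3 -m creep '{"slide":[[0,0,-0.03],[0,0,-0.09],[0,0,-0.15],[0,0,-0.19],[0,0,-0.19]],"rot":[[0,0,0],[0,0,0],[0,0,0],[0,0,0],[0,0,0]],"claw":[0.8,0.8,0.8,0.8,0.8]}'
python3 - <<'E'
from h import *
im=cv2.imread('pics/top0.png'); cv2.imwrite('pics/c3.png',cv2.resize(im[120:240,55:175],None,fx=5,fy=5,interpolation=cv2.INTER_CUBIC))
E
```

```text
time: 4.22
tool_pos: [449.4, -138.0, 199.8]
tool_rot: [3.134, -0.01, 0.279]
force: [-0.3, 0.3, -1.2]
gripper_width: 34.7
```

View pics/c3.png

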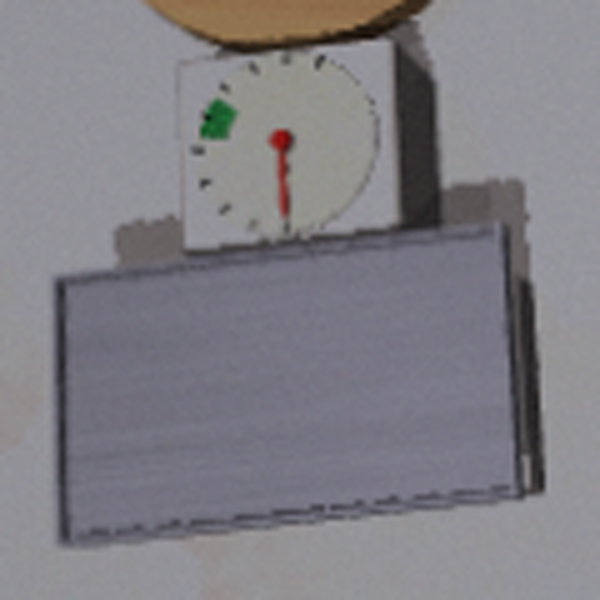

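Run:
```python
from h import *
c=[(55,275),(500,228),(522,492),(65,545)]
P=np.array([p2w('top',(120+y/5,55+x/5),88) for x,y in c]); print(np.round(P)); m=P.mean(0); print(m)
print(np.degrees(np.arctan2(*(P[0]-P[1])[1::-1])),np.degrees(np.arctan2(*(P[3]-P[2])[1::-1])))
print('dial',p2w('top',(120+140/5,55+282/5),72))
a=np.radians(5); u=np.array([-np.sin(a),np.cos(a)])
for k in (-70,0,70): print(m[:2]+u*k)
q=m[:2]-u*70
go((q[0],q[1],190,95),(q[0],q[1],105,95),(q[0],q[1],89,95))
```

```text
[[584. 464.  88.]
 [608. 248.  88.]
 [484. 230.  88.]
 [456. 445.  88.]]
[533.17069917 346.66895601  88.        ]
96.40544622041364 97.4648107541616
dial [655.40112435 364.46896208  72.        ]
[539.27160116 276.93532715]
[533.17069917 346.66895601]
[527.06979718 416.40258488]
(np.float64(539.2716011646239), np.float64(276.9353271463685), 190, 95) slide [0.2, -0.374, 0.009] rot [0.013, -0.003, -1.379] q6 0.39
(np.float64(539.2716011646239), np.float64(276.9353271463685), 105, 95) slide [0.2, -0.375, 0.094] rot [0.013, -0.003, -1.379] q6 0.39
(np.float64(539.2716011646239), np.float64(276.9353271463685), 89, 95) slide [0.199, -0.375, 0.11] rot [0.013, -0.003, -1.379] q6 0.39
t 4.22 tcp [ 449.4 -138.   199.8] yaw 16.0 w 34.7 F [-0.3  0.3 -1.2]
```

```bash
python3 -m creep '{"slide":[[0.2,-0.378,0.0],[0.2,-0.378,0.0],[0.2,-0.378,0.0],[0.2,-0.378,0.0],[0.2,-0.378,0.0],[0.2,-0.378,0.0],[0.2,-0.378,0.0],[0.2,-0.378,0.0],[0.2,-0.378,0.0],[0.2,-0.378,0.03],[0.2,-0.378,0.06],[0.2,-0.378,0.06]],"rot":[[0,0,-1.41],[0,0,-1.41],[0,0,-1.41],[0,0,-1.41],[0,0,-1.41],[0,0,-1.41],[0,0,-1.41],[0,0,-1.41],[0,0,-1.41],[0,0,-1.41],[0,0,-1.41],[0,0,-1.41]],"claw":[0.8,0.8,0.8,0.8,0.8,0.8,0.8,0.8,0.8,0.8,0.8,0.8]}'
python3 - <<'E'
from h import *
snap('wrist','w2')
go((541,282,90,97))
E
```

```text
time: 5.72
tool_pos: [537.0, 278.7, 137.4]
tool_rot: [3.134, 0.007, 1.685]
force: [-0.2, -0.0, -1.1]
gripper_width: 35.2
(541, 282, 90, 97) slide [0.003, 0.003, 0.049] rot [0.01, 0.006, -0.007] q6 0.36
t 5.78 tcp [537.9 279.3 138.8] yaw 96.6 w 34.8 F [-0.4 -0.3  1.4]
```

View pics/w2.png

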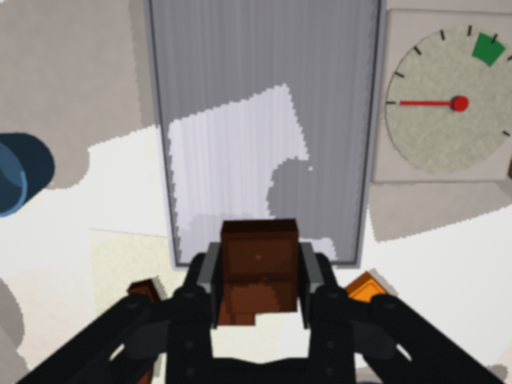

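Run:
```python
from h import *
T=pose()
for rc in [(265,178),(262,358),(5,150),(5,380)]: print(np.round(p2w('wrist',rc,88),1))
im,_=snap('scene','s2',(200,384,280,490),3)
```

```text
[486.7 237.9  88. ]
[608.8 253.6  88. ]
[465.9 394.8  88. ]
[588.  409.4  88. ]
```

View pics/s2.png

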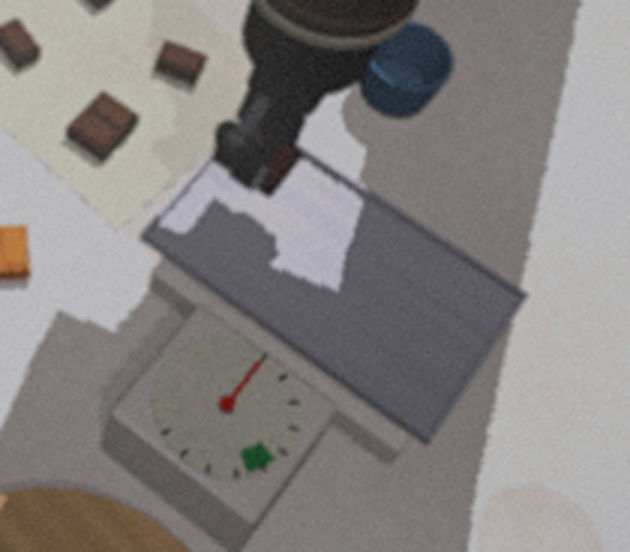

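```bash
python3 -m creep '{"slide":[[0.007,0.005,0.04],[0.007,0.005,0.05],[0.007,0.005,0.051],[0.007,0.005,0.051],[0.007,0.005,0.051],[0.007,0.005,0.051],[0.007,0.005,0.051],[0.007,0.005,0.02],[0.007,0.005,-0.04],[0.007,0.005,-0.06],[0.007,0.005,-0.06]],"rot":[[0,0,0],[0,0,0],[0,0,0],[0,0,0],[0,0,0],[0,0,0],[0,0,0],[0,0,0],[0,0,0],[0,0,0],[0,0,0]],"claw":[0.8,0.8,0.8,0.35,0.35,0.35,0.35,0.35,0.35,0.35,0.35]}'
python3 - <<'E'
from h import *
snap('wrist','w3')
go((527,140.5,190,6),(527,140.5,60,6),(527,140.5,6,6))
E
```

```text
time: 7.2
tool_pos: [542.9, 288.0, 201.6]
tool_rot: [3.127, 0.005, 1.687]
force: [0.5, -0.6, -0.8]
gripper_width: 55.2
(527, 140.5, 190, 6) slide [-0.144, -0.032, 0.011] rot [0.014, -0.006, 1.582] q6 1.73
(527, 140.5, 60, 6) slide [-0.144, -0.034, 0.141] rot [0.014, -0.006, 1.582] q6 1.73
(527, 140.5, 6, 6) slide [-0.143, -0.035, 0.195] rot [0.014, -0.006, 1.582] q6 1.73
t 7.25 tcp [542.2 287.6 200.2] yaw 96.6 w 55.9 F [-0.5 -1.1 -0.8]
```

View pics/w3.png

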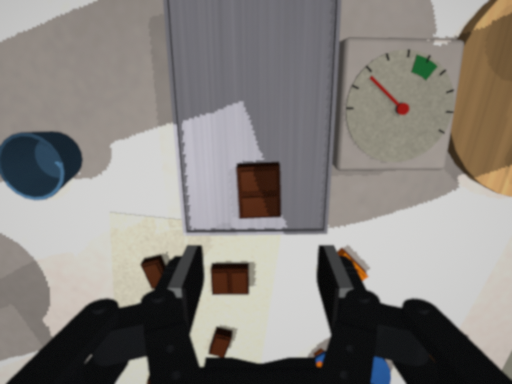

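Run:
```python
from h import *
for rc in [(278,230),(263,231),(295,231)]:print(np.round(p2w('wrist',rc,14),1))
go((527,140.5,150,96),(527,140.5,6,96))
```

```text
[525.1 147.5  14. ]
[524.5 168.   14. ]
[528.3 123.5  14. ]
(527, 140.5, 150, 96) slide [-0.144, -0.033, 0.051] rot [0.013, 0.005, 0.011] q6 0.16
(527, 140.5, 6, 96) slide [-0.143, -0.035, 0.195] rot [0.013, 0.005, 0.011] q6 0.16
t 7.25 tcp [542.2 287.6 200.2] yaw 96.6 w 55.9 F [-0.5 -1.1 -0.8]
```

```bash
python3 -m creep '{"slide":[[-0.06,-0.01,0],[-0.142,-0.033,0.02],[-0.142,-0.034,0.05],[-0.142,-0.034,0.1],[-0.142,-0.035,0.16],[-0.142,-0.035,0.193],[-0.142,-0.035,0.194],[-0.142,-0.035,0.194],[-0.142,-0.035,0.194],[-0.142,-0.035,0.194],[-0.142,-0.035,0.194],[-0.142,-0.035,0.194]],"rot":[[0.013,0.005,0.01],[0.013,0.005,0.01],[0.013,0.005,0.01],[0.013,0.005,0.01],[0.013,0.005,0.01],[0.013,0.005,0.01],[0.013,0.005,0.01],[0.013,0.005,0.01],[0.013,0.005,0.01],[0.013,0.005,0.01],[0.013,0.005,0.01],[0.013,0.005,0.01]],"claw":[0.1,0.1,0.1,0.1,0.1,0.1,0.1,0.8,0.8,0.8,0.8,0.8]}' 40
python3 -c "
from h import *
go((527,140,200,96),(524,415,190,97),(524,415,83,97))"
```

```text
time: 8.75
tool_pos: [527.2, 142.0, 8.1]
tool_rot: [3.14, 0.0, 1.677]
force: [-2.0, -0.4, 9.4]
gripper_width: 43.9
(527, 140, 200, 96) slide [-0.002, -0.0, -0.192] rot [0.002, 0.0, 0.001] q6 0.15
(524, 415, 190, 97) slide [0.272, 0.026, -0.182] rot [0.002, 0.0, -0.016] q6 0.55
(524, 415, 83, 97) slide [0.272, 0.026, -0.075] rot [0.002, 0.0, -0.016] q6 0.55
t 8.75 tcp [527.2 142.    8.1] yaw 96.1 w 43.9 F [-2.  -0.4  9.4]
```

```bash
python3 -m creep '{"slide":[[0,0,-0.06],[0,0,-0.12],[0,0,-0.17],[0.05,0.005,-0.18],[0.11,0.01,-0.18],[0.17,0.02,-0.18],[0.23,0.026,-0.18],[0.272,0.026,-0.18],[0.272,0.026,-0.14],[0.272,0.026,-0.11],[0.272,0.026,-0.09],[0.272,0.026,-0.09]],"rot":[[0,0,0],[0,0,0],[0,0,0],[0,0,0],[0,0,-0.016],[0,0,-0.016],[0,0,-0.016],[0,0,-0.016],[0,0,-0.016],[0,0,-0.016],[0,0,-0.016],[0,0,-0.016]],"claw":[0.8,0.8,0.8,0.8,0.8,0.8,0.8,0.8,0.8,0.8,0.8,0.8]}'
python3 -c "
from h import *
go((525,415,84,97))"
```

```text
time: 10.25
tool_pos: [523.7, 414.8, 97.6]
tool_rot: [3.141, 0.001, 1.693]
force: [-0.7, 0.1, 0.2]
gripper_width: 43.8
(525, 415, 84, 97) slide [0.0, 0.001, 0.014] rot [0.001, 0.001, -0.0] q6 0.55
t 10.25 tcp [523.7 414.8  97.6] yaw 97.0 w 43.8 F [-0.7  0.1  0.2]
```

```bash
python3 -m creep '{"slide":[[0,0.001,0.012],[0,0.001,0.014],[0,0.001,0.014],[0,0.001,0.014],[0,0.001,0.014],[0,0.001,-0.02],[0,0.001,-0.08],[0,0.001,-0.1],[-0.05,0.001,-0.1],[-0.05,0.001,-0.1]],"rot":[[0,0,0],[0,0,0],[0,0,0],[0,0,0],[0,0,0],[0,0,0],[0,0,0],[0,0,0],[0,0,0],[0,0,0]],"claw":[0.8,0.8,0.25,0.25,0.25,0.25,0.25,0.25,0.25,0.25]}'
python3 - <<'E'
from h import *
snap('wrist','w4')
go((438,141,190,108),(438,141,60,108),(438,141,5,108))
E
```

```text
time: 11.5
tool_pos: [530.9, 362.9, 198.2]
tool_rot: [3.141, 0.001, 1.691]
force: [-1.1, 0.5, -0.0]
gripper_width: 64.1
(438, 141, 190, 108) slide [-0.21, -0.119, 0.008] rot [0.001, 0.001, -0.194] q6 -0.00
(438, 141, 60, 108) slide [-0.21, -0.119, 0.138] rot [0.001, 0.001, -0.194] q6 -0.00
(438, 141, 5, 108) slide [-0.21, -0.119, 0.193] rot [0.001, 0.001, -0.194] q6 -0.00
t 11.55 tcp [531.  364.2 198.1] yaw 96.9 w 64.2 F [0.5 1.2 0.6]
```

View pics/w4.png

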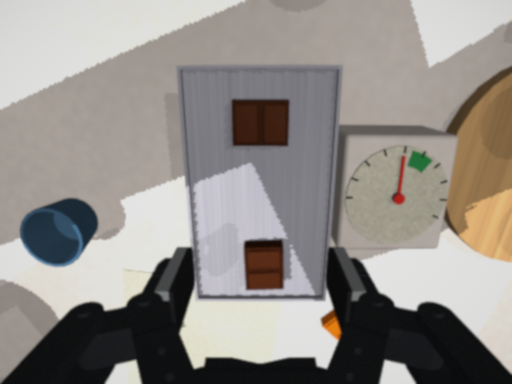

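Two whole blocks sit on the pan, and the pointer at (403,157) reads about 83 g. A half should bring it to about 103 g.

```bash
python3 -m creep '{"slide":[[-0.05,-0.03,0],[-0.1,-0.06,0],[-0.16,-0.09,0],[-0.21,-0.119,0.01],[-0.21,-0.119,0.05],[-0.21,-0.119,0.1],[-0.21,-0.119,0.16],[-0.21,-0.119,0.192],[-0.21,-0.119,0.192],[-0.21,-0.119,0.192],[-0.21,-0.119,0.192],[-0.21,-0.119,0.192]],"rot":[[0,0,-0.19],[0,0,-0.19],[0,0,-0.19],[0,0,-0.19],[0,0,-0.19],[0,0,-0.19],[0,0,-0.19],[0,0,-0.19],[0,0,-0.19],[0,0,-0.19],[0,0,-0.19],[0,0,-0.19]],"claw":[0.25,0.25,0.25,0.25,0.25,0.25,0.25,0.25,0.95,0.95,0.95,0.95]}' 40
python3 -c "
from h import *
go((438,141,200,108),(533,352,190,97),(533,352,80,97))"
```

```text
time: 13.05
tool_pos: [439.2, 141.7, 7.5]
tool_rot: [3.138, 0.001, 1.881]
force: [-0.9, 0.6, 14.5]
gripper_width: 21.2
(438, 141, 200, 108) slide [-0.001, -0.001, -0.192] rot [0.003, 0.001, -0.004] q6 -0.00
(533, 352, 190, 97) slide [0.171, 0.154, -0.182] rot [0.003, 0.001, 0.188] q6 0.46
(533, 352, 80, 97) slide [0.172, 0.154, -0.072] rot [0.003, 0.001, 0.188] q6 0.46
t 13.05 tcp [439.2 141.7   7.5] yaw 107.8 w 21.2 F [-0.9  0.6 14.5]
```

```bash
python3 -m creep '{"slide":[[0,0,-0.06],[0,0,-0.12],[0,0,-0.17],[0.05,0.045,-0.18],[0.09,0.08,-0.18],[0.13,0.12,-0.18],[0.171,0.154,-0.18],[0.171,0.154,-0.14],[0.171,0.154,-0.1],[0.171,0.154,-0.07],[0.171,0.154,-0.068],[0.171,0.154,-0.068]],"rot":[[0,0,0],[0,0,0],[0,0,0],[0,0,0],[0,0,0.1],[0,0,0.19],[0,0,0.19],[0,0,0.19],[0,0,0.19],[0,0,0.19],[0,0,0.19],[0,0,0.19]],"claw":[0.95,0.95,0.95,0.95,0.95,0.95,0.95,0.95,0.95,0.95,0.95,0.95]}'
python3 -c "
from h import *
go((533,352,75,97),(533,352,180,97))"
```

```text
time: 14.55
tool_pos: [534.0, 351.9, 77.2]
tool_rot: [3.137, -0.0, 1.691]
force: [1.0, -1.1, 0.6]
gripper_width: 21.3
(533, 352, 75, 97) slide [0.0, -0.001, 0.002] rot [0.005, -0.0, -0.002] q6 0.46
(533, 352, 180, 97) slide [0.0, -0.0, -0.103] rot [0.005, -0.0, -0.002] q6 0.46
t 14.55 tcp [534.  351.9  77.2] yaw 96.9 w 21.3 F [ 1.  -1.1  0.6]
```

```bash
python3 -m creep '{"slide":[[0,0,0.002],[0,0,0.002],[0,0,0.002],[0,0,0.002],[0,0,0.002],[0,0,-0.04],[0,0,-0.1],[-0.02,0,-0.12],[-0.02,0,-0.12]],"rot":[[0,0,0],[0,0,0],[0,0,0],[0,0,0],[0,0,0],[0,0,0],[0,0,0],[0,0,0],[0,0,0]],"claw":[0.95,0.55,0.55,0.55,0.55,0.55,0.5,0.5,0.5]}'
python3 - <<'E'
from h import *
snap('wrist','w5')
snap('top','top5',(100,290,55,345),2.7)
E
```

```text
time: 15.68
tool_pos: [536.6, 331.1, 198.7]
tool_rot: [3.135, -0.001, 1.69]
force: [-0.4, 0.3, -0.4]
gripper_width: 42.6
```

View pics/w5.png

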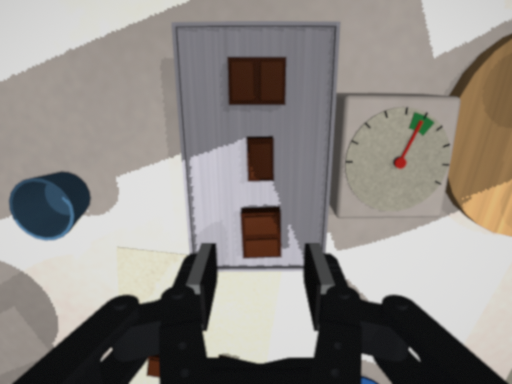

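View pics/top5.png

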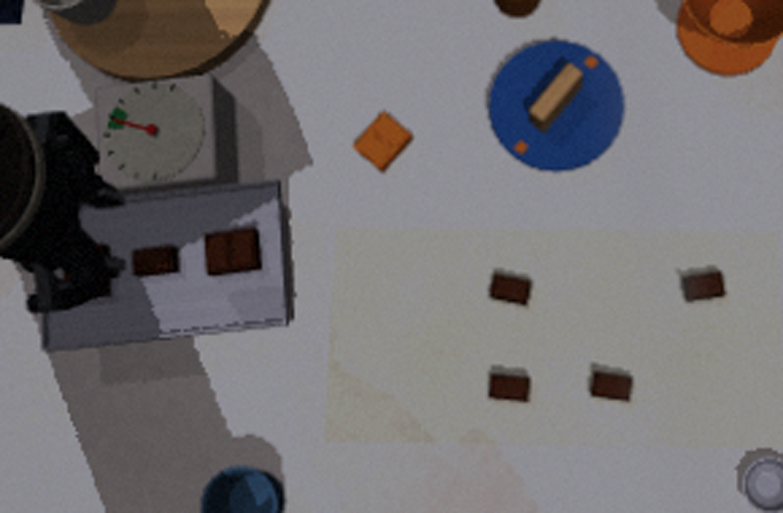

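The pointer is at (420,124) about (400,162), which is 118° and so about 103 g, mid-band. The four leftover halves go in the tin.

```bash
python3 -c "
from h import *
go((521.5,41,200,79),(521.5,41,7,79))"
```

```text
(521.5, 41, 200, 79) slide [-0.287, -0.048, -0.004] rot [0.004, -0.0, 0.311] q6 0.27
(521.5, 41, 7, 79) slide [-0.287, -0.049, 0.189] rot [0.004, -0.0, 0.311] q6 0.27
t 15.78 tcp [535.5 331.4 196.3] yaw 96.8 w 43.0 F [-0.3  0.9 -1.2]
```

```bash
python3 -m creep '{"slide":[[-0.06,-0.01,0],[-0.12,-0.02,0],[-0.18,-0.03,0],[-0.24,-0.04,0],[-0.287,-0.048,0.03],[-0.287,-0.048,0.08],[-0.287,-0.048,0.14],[-0.287,-0.048,0.188],[-0.287,-0.048,0.189],[-0.287,-0.048,0.189],[-0.287,-0.048,0.189],[-0.287,-0.048,0.189]],"rot":[[0,0,0.31],[0,0,0.31],[0,0,0.31],[0,0,0.31],[0,0,0.31],[0,0,0.31],[0,0,0.31],[0,0,0.31],[0,0,0.31],[0,0,0.31],[0,0,0.31],[0,0,0.31]],"claw":[0.25,0.25,0.25,0.25,0.25,0.25,0.25,0.25,0.25,0.95,0.95,0.95]}' 40
python3 -c "
from h import *
go((521.5,41,210,79),(440,-330,210,79))"
```

```text
time: 17.27
tool_pos: [523.8, 40.9, 9.1]
tool_rot: [3.135, -0.002, 1.38]
force: [-1.9, 0.6, 8.7]
gripper_width: 21.1
(521.5, 41, 210, 79) slide [-0.0, -0.001, -0.201] rot [0.006, -0.002, 0.001] q6 0.27
(440, -330, 210, 79) slide [-0.38, -0.011, -0.202] rot [0.006, -0.002, 0.001] q6 -0.45
t 17.27 tcp [523.8  40.9   9.1] yaw 79.1 w 21.1 F [-1.9  0.6  8.7]
```

```bash
python3 -m creep '{"slide":[[0,0,-0.06],[0,0,-0.12],[0,0,-0.18],[-0.06,0,-0.21],[-0.12,0,-0.22],[-0.18,0,-0.22],[-0.24,0,-0.22],[-0.3,0,-0.22],[-0.36,0,-0.22],[-0.42,0.0,-0.22],[-0.44,0.035,-0.22],[-0.44,0.035,-0.22]],"rot":[[0,0,0],[0,0,0],[0,0,0],[0,0,0],[0,0,0],[0,0,0],[0,0,0],[0,0,0],[0,0,0],[0,0,0],[0,0,0],[0,0,0]],"claw":[0.95,0.95,0.95,0.95,0.95,0.95,0.95,0.95,0.95,0.95,0.95,0.95]}'
python3 - <<'E'
from h import *
snap('wrist','w6'); go()
np.save('T6.npy',pose())
E
```

```text
time: 18.77
tool_pos: [474.6, -400.1, 230.0]
tool_rot: [3.132, 0.0, 1.379]
force: [-0.5, -0.5, -0.3]
gripper_width: 21.3
t 18.82 tcp [ 473.7 -398.5  229.7] yaw 79.0 w 20.9 F [-0.4  0.9 -0.5]
```

View pics/w6.png

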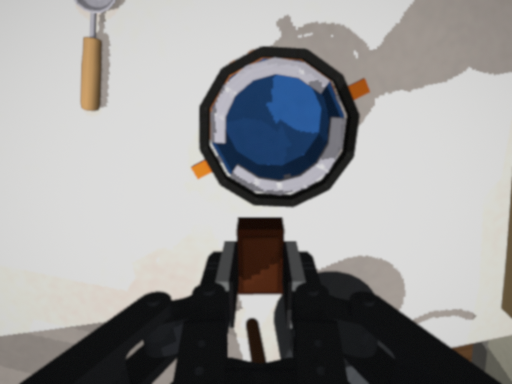

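The wrist view shows the ring centred near (279,127), with orange tabs at (360,88) and (202,169). I'll fit it.

Run:
```python
from h import *
T=np.load('T6.npy'); im=cv2.imread('pics/w6.png'); hsv=cv2.cvtColor(im,cv2.COLOR_BGR2HSV)
roi=np.zeros(im.shape[:2],np.uint8); roi[30:212,180:380]=1
m=((im.max(2)<60)&(roi>0)).astype(np.uint8)
cs,_=cv2.findContours(m,cv2.RETR_CCOMP,cv2.CHAIN_APPROX_NONE); c=max(cs,key=len)
w=np.array([p2w('wrist',(q[0][1],q[0][0]),111,T)[:2] for q in c]).astype(np.float32)
print('outer',cv2.minEnclosingCircle(w),cv2.fitEllipse(w))
o=((hsv[:,:,0]<20)&(hsv[:,:,1]>180)&(im[:,:,2]>180)&(roi>0)).astype(np.uint8); roi[:]=0
n,l,s,ce=cv2.connectedComponentsWithStats(o); P=[]
for i in range(1,n):
    if s[i,4]>30:
        for z in (85,95,100): print(ce[i],s[i,4],z,np.round(p2w('wrist',ce[i][::-1],z,T),1))
        P.append(p2w('wrist',ce[i][::-1],95,T)[:2])
if len(P)==2: print('mid',sum(P)/2,'az',np.degrees(np.arctan2(*(P[0]-P[1])[::-1])),np.linalg.norm(P[0]-P[1]))
# opening: blue
b=((hsv[:,:,0]>95)&(hsv[:,:,0]<130)&(hsv[:,:,1]>120)&(im[:,:,0]>80)).astype(np.uint8); b[212:]=0
# steel rim
```

```text
outer ((497.4898376464844, -356.8716125488281), 64.387451171875) ((497.36724853515625, -356.8592224121094), (125.35832214355469, 125.80264282226562), 134.04598999023438)
[201.11445783 168.69277108] 166 85 [ 423.5 -380.6   85. ]
[201.11445783 168.69277108] 166 95 [ 425.8 -378.3   95. ]
[201.11445783 168.69277108] 166 100 [ 426.9 -377.2  100. ]
```

Run:
```python
from h import *
T=np.load('T6.npy')
for rc in [(88,360),(168.7,201.1)]:
    for z in (90,100): 
        P=p2w('wrist',rc,z,T)[:2]-np.array([497.5,-357]); print(z,P,np.hypot(*P),np.degrees(np.arctan2(P[1],P[0])))
a=p2w('wrist',(88,360),95,T)-p2w('wrist',(168.7,201.1),95,T); print(np.degrees(np.arctan2(a[1],a[0])),np.hypot(a[0],a[1]))
go((497.5,-357,190,79),(497.5,-357,82,79))
```

```text
90 [74.20772927 19.93067573] 76.83761395113964 15.033690126903382
100 [71.23725663 20.6651001 ] 74.1740729282301 16.176829672265256
90 [-72.89254844 -22.45288643] 76.27224742462082 -162.87974509774037
100 [-70.63026474 -20.21076367] 73.46502069546393 -164.03159121340235
16.073119711565518 150.36166475553676
(497.5, -357, 190, 79) slide [0.045, 0.015, 0.04] rot [0.008, -0.001, 0.001] q6 -0.43
(497.5, -357, 82, 79) slide [0.045, 0.014, 0.148] rot [0.008, -0.001, 0.001] q6 -0.43
t 18.82 tcp [ 473.7 -398.5  229.7] yaw 79.0 w 20.9 F [-0.4  0.9 -0.5]
```

```bash
python3 -m creep '{"slide":[[0.045,0.015,0.02],[0.045,0.015,0.08],[0.045,0.015,0.13],[0.045,0.015,0.15],[0.045,0.015,0.15],[0.045,0.015,0.15],[0.045,0.015,0.15],[0.045,0.015,0.1],[0.045,0.015,0.04],[0.045,0.015,0],[0.045,0.015,0],[0.045,0.015,0]],"rot":[[0,0,0],[0,0,0],[0,0,0],[0,0,0],[0,0,0],[0,0,0],[0,0,0],[0,0,0],[0,0,0],[0,0,0],[0,0,0],[0,0,0]],"claw":[0.95,0.95,0.95,0.95,0.6,0.6,0.6,0.6,0.6,0.6,0.6,0.6]}'
python3 -c "
from h import *
snap('wrist','w7')
go((528.5,-137,200,98),(528.5,-137,8,98))"
```

```text
time: 20.32
tool_pos: [496.7, -357.0, 230.1]
tool_rot: [3.133, -0.001, 1.38]
force: [0.1, -0.1, -0.6]
gripper_width: 33.8
(528.5, -137, 200, 98) slide [0.222, -0.011, 0.029] rot [0.007, -0.0, -0.331] q6 -0.39
(528.5, -137, 8, 98) slide [0.222, -0.012, 0.221] rot [0.007, -0.0, -0.331] q6 -0.39
t 20.38 tcp [ 496.5 -356.8  229.3] yaw 79.0 w 34.3 F [-0.6 -0.6 -0.3]
```

View pics/w7.png

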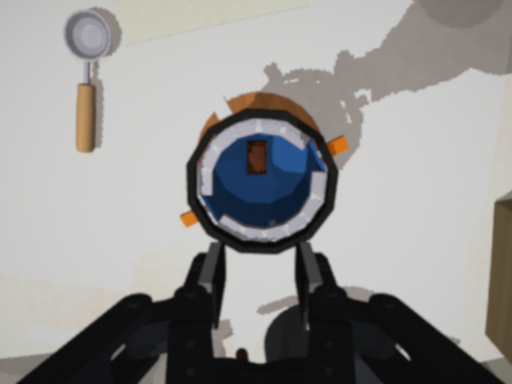

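The half is in the tin at (257,156). Next is half D.

```bash
python3 -m creep '{"slide":[[0.06,0,0],[0.12,0,0],[0.18,-0.01,0.0],[0.221,-0.011,0.05],[0.221,-0.011,0.1],[0.221,-0.011,0.16],[0.221,-0.011,0.21],[0.221,-0.011,0.22],[0.221,-0.011,0.22],[0.221,-0.011,0.22],[0.221,-0.011,0.22],[0.221,-0.011,0.22]],"rot":[[0,0,-0.1],[0,0,-0.2],[0,0,-0.33],[0.007,0,-0.33],[0.007,0,-0.33],[0.007,0,-0.33],[0.007,0,-0.33],[0.007,0,-0.33],[0.007,0,-0.33],[0.007,0,-0.33],[0.007,0,-0.33],[0.007,0,-0.33]],"claw":[0.3,0.3,0.3,0.3,0.3,0.3,0.3,0.3,0.95,0.95,0.95,0.95]}' 40
python3 -c "
from h import *
go((497.5,-357,220,98),(497.5,-357,82,98))"
```

```text
time: 21.88
tool_pos: [530.4, -138.2, 11.4]
tool_rot: [3.139, 0.001, 1.709]
force: [-1.3, 0.2, 10.0]
gripper_width: 20.9
(497.5, -357, 220, 98) slide [-0.212, -0.062, -0.209] rot [0.003, 0.001, -0.001] q6 -0.76
(497.5, -357, 82, 98) slide [-0.212, -0.063, -0.071] rot [0.003, 0.001, -0.001] q6 -0.76
t 21.88 tcp [ 530.4 -138.2   11.4] yaw 97.9 w 20.9 F [-1.3  0.2 10. ]
```

```bash
python3 -m creep '{"slide":[[0,0,-0.06],[0,0,-0.12],[0,0,-0.18],[-0.06,-0.02,-0.2],[-0.12,-0.035,-0.2],[-0.17,-0.05,-0.2],[-0.212,-0.062,-0.2],[-0.212,-0.062,-0.2],[-0.212,-0.062,-0.15],[-0.212,-0.062,-0.1],[-0.212,-0.062,-0.08],[-0.212,-0.062,-0.08]],"rot":[[0,0,0],[0,0,0],[0,0,0],[0,0,0],[0,0,0],[0,0,0],[0,0,0],[0,0,0],[0,0,0],[0,0,0],[0,0,0],[0,0,0]],"claw":[0.95,0.95,0.95,0.95,0.95,0.95,0.95,0.95,0.95,0.95,0.95,0.95]}'
python3 -m creep '{"slide":[[0,0,0],[0,0,0],[0,0,0],[0,0,-0.05],[0,0,-0.1],[0,0,-0.14],[0,0,-0.14]],"rot":[[0,0,0],[0,0,0],[0,0,0],[0,0,0],[0,0,0],[0,0,0],[0,0,0]],"claw":[0.6,0.6,0.6,0.6,0.6,0.6,0.6]}'
python3 -c "
from h import *
snap('wrist','w8')
go((436,-51,200,85),(436,-51,8,85))"
```

```text
time: 23.38
tool_pos: [497.6, -355.4, 91.0]
tool_rot: [3.14, -0.0, 1.71]
force: [0.0, -0.1, -0.2]
gripper_width: 21.0
time: 24.25
tool_pos: [498.8, -356.7, 234.8]
tool_rot: [3.136, 0.004, 1.71]
force: [-0.5, -1.2, -0.6]
gripper_width: 34.2
(436, -51, 200, 85) slide [0.311, -0.019, 0.032] rot [0.004, 0.002, 0.226] q6 -0.03
(436, -51, 8, 85) slide [0.311, -0.02, 0.224] rot [0.004, 0.002, 0.226] q6 -0.03
t 24.30 tcp [ 498.  -356.   232.7] yaw 98.0 w 34.3 F [-0.2 -0.1 -0.7]
```

View pics/w8.png

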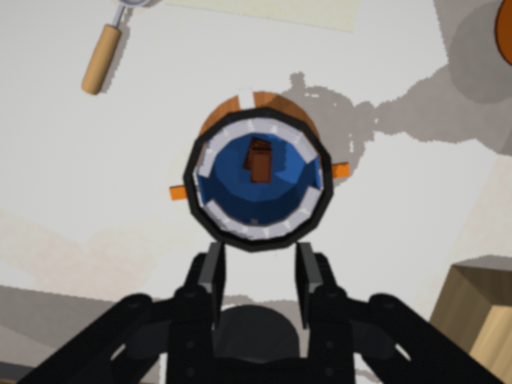

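Two halves are in the tin at (260,158). Next is half C.

```bash
python3 -m creep '{"slide":[[0.06,0,0],[0.12,0,0],[0.18,-0.005,0.0],[0.24,-0.015,0.0],[0.311,-0.019,0.03],[0.311,-0.019,0.08],[0.311,-0.019,0.14],[0.311,-0.019,0.2],[0.311,-0.019,0.224],[0.311,-0.019,0.224],[0.311,-0.019,0.224],[0.311,-0.019,0.224]],"rot":[[0,0,0.1],[0,0,0.22],[0,0,0.22],[0.004,0,0.226],[0.004,0,0.226],[0.004,0,0.226],[0.004,0,0.226],[0.004,0,0.226],[0.004,0,0.226],[0.004,0,0.226],[0.004,0,0.226],[0.004,0,0.226]],"claw":[0.3,0.3,0.3,0.3,0.3,0.3,0.3,0.3,0.3,0.95,0.95,0.95]}' 40
python3 -c "
from h import *
go((497.5,-357,220,85),(497.5,-357,82,85))"
```

```text
time: 25.8
tool_pos: [437.6, -51.1, 9.1]
tool_rot: [3.14, 0.002, 1.484]
force: [0.1, -0.3, -0.3]
gripper_width: 21.4
(497.5, -357, 220, 85) slide [-0.3, 0.087, -0.21] rot [0.002, 0.002, 0.0] q6 -0.54
(497.5, -357, 82, 85) slide [-0.3, 0.086, -0.072] rot [0.002, 0.002, 0.0] q6 -0.54
t 25.80 tcp [437.6 -51.1   9.1] yaw 85.0 w 21.4 F [ 0.1 -0.3 -0.3]
```

```bash
python3 -m creep '{"slide":[[0,0,-0.06],[0,0,-0.12],[0,0,-0.18],[-0.06,0.02,-0.2],[-0.12,0.035,-0.2],[-0.18,0.05,-0.2],[-0.24,0.07,-0.2],[-0.3,0.087,-0.2],[-0.3,0.087,-0.18],[-0.3,0.087,-0.13],[-0.3,0.087,-0.09],[-0.3,0.087,-0.08]],"rot":[[0,0,0],[0,0,0],[0,0,0],[0,0,0],[0,0,0],[0,0,0],[0,0,0],[0,0,0],[0,0,0],[0,0,0],[0,0,0],[0,0,0]],"claw":[0.95,0.95,0.95,0.95,0.95,0.95,0.95,0.95,0.95,0.95,0.95,0.95]}'
python3 -m creep '{"slide":[[0,0,0],[0,0,0],[0,0,0],[0,0,-0.05],[0,0,-0.1],[0,0,-0.14],[0,0,-0.14]],"rot":[[0,0,0],[0,0,0],[0,0,0],[0,0,0],[0,0,0],[0,0,0],[0,0,0]],"claw":[0.6,0.6,0.6,0.6,0.6,0.6,0.6]}'
python3 -c "
from h import *
snap('wrist','w9')
go((432.5,40.4,200,84),(432.5,40.4,8,84))"
```

```text
time: 27.3
tool_pos: [497.0, -356.7, 88.8]
tool_rot: [3.141, 0.001, 1.484]
force: [0.4, 0.0, 0.0]
gripper_width: 21.1
time: 28.18
tool_pos: [498.6, -357.8, 233.1]
tool_rot: [3.136, 0.004, 1.484]
force: [0.9, 0.3, -0.2]
gripper_width: 33.9
(432.5, 40.4, 200, 84) slide [0.39, -0.1, 0.03] rot [0.003, 0.003, 0.018] q6 0.20
(432.5, 40.4, 8, 84) slide [0.391, -0.1, 0.222] rot [0.003, 0.003, 0.018] q6 0.20
t 28.23 tcp [ 497.7 -357.1  231. ] yaw 85.0 w 33.9 F [ 0.1  0.4 -0.7]
```

View pics/w9.png

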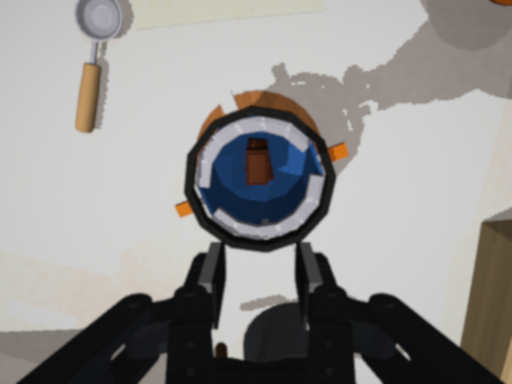

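```bash
python3 - <<'E'
from h import *
for rc in [(150,258),(184,258),(165,246),(165,270)]: print(np.round(p2w('wrist',rc,62)-[497.5,-357,0],1))
E
python3 -m creep '{"slide":[[0.06,-0.01,0],[0.12,-0.02,0],[0.18,-0.04,0.0],[0.24,-0.06,0.0],[0.3,-0.08,0.0],[0.35,-0.1,0.0],[0.39,-0.1,0.03],[0.39,-0.1,0.08],[0.39,-0.1,0.14],[0.39,-0.1,0.2],[0.39,-0.1,0.222],[0.39,-0.1,0.222]],"rot":[[0,0,0],[0,0,0],[0,0,0],[0.003,0.003,0.018],[0.003,0.003,0.018],[0.003,0.003,0.018],[0.003,0.003,0.018],[0.003,0.003,0.018],[0.003,0.003,0.018],[0.003,0.003,0.018],[0.003,0.003,0.018],[0.003,0.003,0.018]],"claw":[0.3,0.3,0.3,0.3,0.3,0.3,0.3,0.3,0.3,0.3,0.3,0.3]}' 40
python3 -m creep '{"slide":[[0,0,0],[0,0,0],[0,0,0],[0,0,0],[0,0,-0.05],[0,0,-0.11],[0,0,-0.17],[0,0,-0.2],[0,0,-0.2]],"rot":[[0,0,0],[0,0,0],[0,0,0],[0,0,0],[0,0,0],[0,0,0],[0,0,0],[0,0,0],[0,0,0]],"claw":[0.95,0.95,0.95,0.95,0.95,0.95,0.95,0.95,0.95]}'
python3 -c "
from h import *
go((520,-350.5,210,16),(520,-350.5,82,16))"
```

```text
[ 0.4 19.6 62. ]
[ -2.7 -14.8  62. ]
[-12.7   5.8  62. ]
[10.8  3.7 62. ]
time: 29.72
tool_pos: [430.6, 39.4, 5.8]
tool_rot: [-3.137, 0.0, 1.466]
force: [-0.5, 0.4, 0.1]
gripper_width: 59.5
time: 30.85
tool_pos: [433.1, 39.4, 208.9]
tool_rot: [3.139, -0.001, 1.466]
force: [-0.8, 0.2, -0.5]
gripper_width: 20.9
(520, -350.5, 210, 16) slide [-0.379, 0.127, -0.001] rot [0.002, -0.002, 1.187] q6 0.70
(520, -350.5, 82, 16) slide [-0.379, 0.127, 0.127] rot [0.002, -0.002, 1.187] q6 0.70
t 30.85 tcp [433.1  39.4 208.9] yaw 84.0 w 20.9 F [-0.8  0.2 -0.5]
```

```bash
python3 -m creep '{"slide":[[-0.06,0.02,0],[-0.12,0.04,0],[-0.18,0.06,0],[-0.24,0.08,0.0],[-0.3,0.1,0],[-0.35,0.12,0],[-0.379,0.127,0],[-0.379,0.127,0],[-0.379,0.127,0],[-0.379,0.127,0.05],[-0.379,0.127,0.09],[-0.379,0.127,0.09]],"rot":[[0,0,0.18],[0,0,0.36],[0,0,0.54],[0,0,0.72],[0,0,0.9],[0,0,1.08],[0,0,1.187],[0,0,1.187],[0,0,1.187],[0,0,1.187],[0,0,1.187],[0,0,1.187]],"claw":[0.95,0.95,0.95,0.95,0.95,0.95,0.95,0.95,0.95,0.95,0.95,0.95]}'
python3 -c "
from h import *
go((520,-350.5,85,16))"
```

```text
time: 32.35
tool_pos: [518.1, -348.3, 116.7]
tool_rot: [-3.137, 0.001, 0.281]
force: [-0.0, 0.6, 0.9]
gripper_width: 21.3
(520, -350.5, 85, 16) slide [0.001, 0.003, 0.032] rot [-0.004, 0.001, 0.002] q6 0.70
t 32.35 tcp [ 518.1 -348.3  116.7] yaw 16.1 w 21.3 F [-0.   0.6  0.9]
```

```bash
python3 -m creep '{"slide":[[0.002,0.002,0.02],[0.002,0.002,0.03],[0.002,0.002,0.03],[0.002,0.002,0.03],[0.002,0.002,0.03],[0.002,0.002,-0.02],[0.002,0.002,-0.06],[-0.05,0.002,-0.11],[-0.08,0.002,-0.11],[-0.08,0.002,-0.11]],"rot":[[0,0,0],[0,0,0],[0,0,0],[0,0,0],[0,0,0],[0,0,0],[0,0,0],[0,0,0],[0,0,0],[0,0,0]],"claw":[0.95,0.95,0.65,0.65,0.65,0.65,0.65,0.65,0.65,0.65]}'
python3 -c "
from h import *
snap('wrist','w10')
snap('scene','s10');snap('top','t10')
go()"
```

```text
time: 33.6
tool_pos: [440.5, -373.6, 228.3]
tool_rot: [-3.139, 0.0, 0.279]
force: [0.7, -0.3, -0.1]
gripper_width: 29.9
t 33.75 tcp [ 442.5 -372.8  226.8] yaw 16.1 w 30.1 F [-0.2  0.3 -0.1]
```

View pics/w10.png

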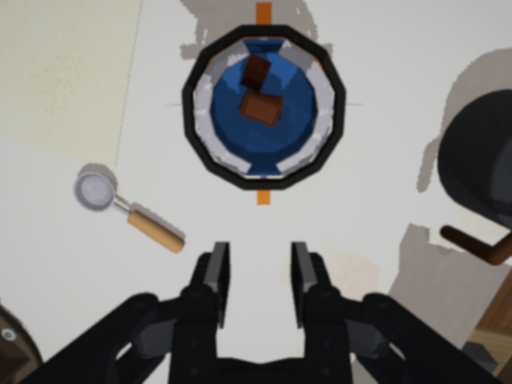

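View pics/t10.png

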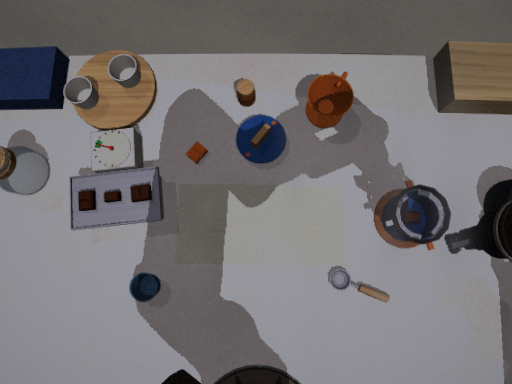

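The fourth half fell beside the stack, at (256,72) in the wrist view. The mat is empty and the pointer is on green. I'll zoom in to check the tin contents, and locate the lid.

Run:
```python
from h import *
T=pose()
a=cv2.imread('pics/w10.png')[20:200,175:355]; b=cv2.imread('pics/t10.png')[90:190,210:310]
cv2.imwrite('pics/c10.png',np.hstack([cv2.resize(a,(400,400),interpolation=cv2.INTER_CUBIC),cv2.resize(b,(400,400),interpolation=cv2.INTER_CUBIC)]))
# tin ring refit
im=cv2.imread('pics/w10.png'); m=(im.max(2)<60).astype(np.uint8); m[200:]=0; m[:,:170]=0; m[:,360:]=0
cs,_=cv2.findContours(m,cv2.RETR_CCOMP,cv2.CHAIN_APPROX_NONE); c=max(cs,key=len)
w=np.array([p2w('wrist',(q[0][1],q[0][0]),111)[:2] for q in c]).astype(np.float32)
print('ring',cv2.minEnclosingCircle(w))
P=[p2w('wrist',rc,96) for rc in [(12,264),(197,264)]]; print(np.round(P,1),np.round((P[0]+P[1])/2,1),np.degrees(np.arctan2(*(P[0]-P[1])[1::-1])))
# lid in top
t=cv2.imread('pics/t10.png'); h=cv2.cvtColor(t,cv2.COLOR_BGR2HSV)
m=((h[:,:,0]>95)&(h[:,:,0]<130)&(h[:,:,1]>100)).astype(np.uint8); m[:100]=0;m[180:]=0;m[:,:225]=0;m[:,300:]=0
ys,xs=np.where(m); cs,_=cv2.findContours(m,cv2.RETR_EXTERNAL,cv2.CHAIN_APPROX_NONE); c=max(cs,key=len)
w=np.array([p2w('top',(q[0][1],q[0][0]),26)[:2] for q in c]).astype(np.float32)
print('lid disc',cv2.minEnclosingCircle(w),cv2.fitEllipse(w))
o=((h[:,:,0]<12)&(h[:,:,1]>150)&(t[:,:,2]>110)).astype(np.uint8);o[:100]=0;o[180:]=0;o[:,:225]=0;o[:,300:]=0
n,l,s,ce=cv2.connectedComponentsWithStats(o)
for i in range(1,n): print(ce[i],s[i,4],p2w('top',ce[i][::-1],26))
```

```text
ring ((500.9361267089844, -357.8512878417969), 64.20769500732422)
[[ 571.8 -337.7   96. ]
 [ 428.9 -379.5   96. ]] [ 500.4 -358.6   96. ] 16.281859886802387
lid disc ((695.6148681640625, 0.9843202233314514), 63.24671173095703) ((695.475830078125, 1.4516178369522095), (122.27742004394531, 124.48794555664062), 88.72527313232422)
[273.44444444 122.55555556] 9 [738.09162403 -31.11173461  26.        ]
```

View pics/c10.png

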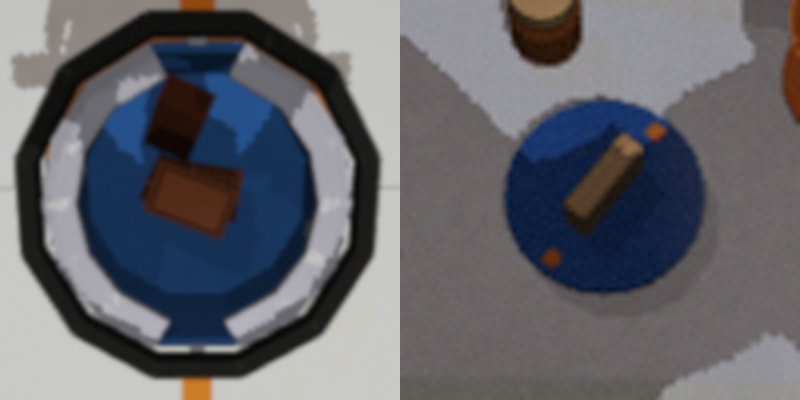

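```bash
python3 -c "
from h import *
go((514.5,-415.7,230,106))"
```

```text
(514.5, -415.7, 230, 106) slide [0.057, 0.061, -0.003] rot [-0.004, -0.003, -1.569] q6 -0.96
t 33.75 tcp [ 442.5 -372.8  226.8] yaw 16.1 w 30.1 F [-0.2  0.3 -0.1]
```

```bash
cat > tin.py <<'E'
from h import *
import sys
ss=[];  T0=pose(); im=cams.camera('wrist'); T1=pose(); im2=cams.camera('wrist'); T2=pose()
print('drift',np.round(T1[:3,3]-T0[:3,3],1),np.round(T2[:3,3]-T1[:3,3],1))
T=T1.copy(); T[:3,3]=(T0[:3,3]+T1[:3,3]+T2[:3,3])/3
cv2.imwrite(f'pics/{sys.argv[1]}.png',im[:,:,::-1])
m=(im.max(2)<60).astype(np.uint8); m[215:]=0
cs,_=cv2.findContours(m,cv2.RETR_CCOMP,cv2.CHAIN_APPROX_NONE)
for c in cs:
    if len(c)<80: continue
    w=np.array([p2w('wrist',(q[0][1],q[0][0]),111,T)[:2] for q in c]).astype(np.float32)
    (x,y),r=cv2.minEnclosingCircle(w); 
    if 50<r<75: print('circ',x,y,r,'ell',np.round(cv2.fitEllipse(w)[0],1))
go()
E
python3 -m creep '{"slide":[[0.057,0.061,0],[0.057,0.061,0],[0.057,0.061,0],[0.057,0.061,0],[0.057,0.061,0],[0.057,0.061,0],[0.057,0.061,0],[0.057,0.061,0],[0.057,0.061,0],[0.057,0.061,0],[0.057,0.061,0],[0.057,0.061,0]],"rot":[[0,0,-1.57],[0,0,-1.57],[0,0,-1.57],[0,0,-1.57],[0,0,-1.57],[0,0,-1.57],[0,0,-1.57],[0,0,-1.57],[0,0,-1.57],[0,0,-1.57],[0,0,-1.57],[0,0,-1.57]],"claw":[0.65,0.65,0.65,0.65,0.65,0.65,0.65,0.65,0.65,0.65,0.65,0.65]}'
python3 tin.py w11; python3 -c "
from h import *
go((481.5,-300,230,-74))"
```

```text
time: 35.25
tool_pos: [514.4, -415.5, 226.4]
tool_rot: [-3.141, -0.004, 1.85]
force: [0.1, -0.4, 0.5]
gripper_width: 29.8
drift [-0.1 -0.   0.1] [-0.  -0.1  0.1]
circ 498.5313720703125 -358.92156982421875 64.50374603271484 ell [ 498.4 -358.9]
circ 497.8496398925781 -358.1705627441406 57.125946044921875 ell [ 498.  -358.2]
t 35.35 tcp [ 514.3 -415.6  226.5] yaw 106.0 w 29.9 F [-0.4 -0.7  0.4]
(481.5, -300, 230, -74) slide [0.12, 0.0, -0.003] rot [0.006, -0.001, -3.142] q6 2.31
t 35.35 tcp [ 514.3 -415.6  226.5] yaw 106.0 w 29.9 F [-0.4 -0.7  0.4]
```

```bash
python3 -m creep '{"slide":[[0.06,0,0],[0.12,0,0],[0.12,0,0],[0.12,0,0],[0.12,0,0],[0.12,0,0],[0.12,0,0],[0.12,0,0],[0.12,0,0],[0.12,0,0],[0.12,0,0],[0.12,0,0]],"rot":[[0,0,0.18],[0,0,0.36],[0,0,0.54],[0,0,0.72],[0,0,0.9],[0,0,1.08],[0,0,1.26],[0,0,1.44],[0,0,1.62],[0,0,1.8],[0,0,1.98],[0,0,2.16]],"claw":[0.65,0.65,0.65,0.65,0.65,0.65,0.65,0.65,0.65,0.65,0.65,0.65]}'
python3 -c "
from h import *
go((481.5,-300,230,-74))"
```

```text
time: 36.85
tool_pos: [481.2, -300.3, 227.1]
tool_rot: [-3.139, 0.003, -0.316]
force: [0.4, 0.6, 0.5]
gripper_width: 29.8
(481.5, -300, 230, -74) slide [0.0, -0.0, -0.003] rot [-0.001, 0.004, 0.975] q6 2.31
t 36.85 tcp [ 481.2 -300.3  227.1] yaw -18.1 w 29.8 F [0.4 0.6 0.5]
```

```bash
python3 -m creep '{"slide":[[0,0,-0.003],[0,0,-0.003],[0,0,-0.003],[0,0,-0.003],[0,0,-0.003],[0,0,-0.003],[0,0,-0.003],[0,0,-0.003]],"rot":[[0,0,0.18],[0,0,0.36],[0,0,0.54],[0,0,0.72],[0,0,0.9],[0,0,0.975],[0,0,0.975],[0,0,0.975]],"claw":[0.65,0.65,0.65,0.65,0.65,0.65,0.65,0.65]}'
python3 tin.py w12; python3 -c "
from h import *
b=cv2.imread('pics/w12.png')
go((695,1,210,36))"
```

```text
time: 37.85
tool_pos: [481.2, -300.3, 230.1]
tool_rot: [3.141, 0.004, -1.29]
force: [0.0, -0.4, 0.3]
gripper_width: 30.1
drift [-0. -0. -0.] [ 0.  0. -0.]
circ 498.60992431640625 -359.3418273925781 64.455810546875 ell [ 498.6 -359.3]
circ 498.5234375 -360.09130859375 57.1190299987793 ell [ 498.6 -360. ]
t 37.95 tcp [ 481.2 -300.3  230.1] yaw -73.9 w 30.2 F [ 0.5 -0.2 -0.2]
(695, 1, 210, 36) slide [-0.23, -0.289, 0.021] rot [-0.003, 0.003, -1.919] q6 0.94
t 37.95 tcp [ 481.2 -300.3  230.1] yaw -73.9 w 30.2 F [ 0.5 -0.2 -0.2]
```

View pics/w12.png

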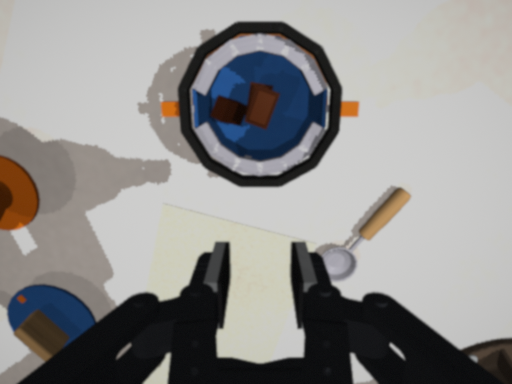

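Averaging the two opposed views puts the tin centre at (498.6,-359.1) with the slots at 16°. I'll look at the lid close up.

```bash
python3 -c "
from h import *
go((647,37,220,-37))"
```

```text
(647, 37, 220, -37) slide [-0.278, -0.253, 0.011] rot [-0.001, 0.004, -0.644] q6 2.27
t 37.95 tcp [ 481.2 -300.3  230.1] yaw -73.9 w 30.2 F [ 0.5 -0.2 -0.2]
```

```bash
cat > lid.py <<'E'
from h import *
import sys
T=pose(); im=cams.camera('wrist')[:,:,::-1].copy(); cv2.imwrite(f'pics/{sys.argv[1]}.png',im); h=cv2.cvtColor(im,cv2.COLOR_BGR2HSV)
m=((h[:,:,0]>95)&(h[:,:,0]<130)&(h[:,:,1]>100)).astype(np.uint8); m[225:]=0
cs,_=cv2.findContours(m,cv2.RETR_EXTERNAL,cv2.CHAIN_APPROX_NONE); c=max(cs,key=cv2.contourArea)
for z in (26,):
    w=np.array([p2w('wrist',(q[0][1],q[0][0]),z,T)[:2] for q in c]).astype(np.float32)
    (x,y),r=cv2.minEnclosingCircle(w); print('disc',x,y,r,cv2.fitEllipse(w))
o=((h[:,:,0]<14)&(h[:,:,1]>150)&(im[:,:,2]>110)).astype(np.uint8); o[225:]=0
n,l,s,ce=cv2.connectedComponentsWithStats(o)
P=[]
for i in range(1,n):
    if s[i,4]>15:
        q=p2w('wrist',ce[i][::-1],26,T); d=np.hypot(*(q[:2]-[x,y])); print(ce[i],s[i,4],q,d)
        if d<64: P.append(q)
if len(P)==2: d=P[0]-P[1]; print('mid',(P[0]+P[1])/2,'az',np.degrees(np.arctan2(d[1],d[0])))
go()
E
python3 -m creep '{"slide":[[-0.04,-0.04,0],[-0.08,-0.08,0],[-0.12,-0.12,0],[-0.16,-0.15,0],[-0.2,-0.19,0],[-0.24,-0.22,0],[-0.278,-0.253,0.01],[-0.278,-0.253,0.01],[-0.278,-0.253,0.01],[-0.278,-0.253,0.01]],"rot":[[0,0,-0.1],[0,0,-0.2],[0,0,-0.3],[0,0,-0.4],[0,0,-0.5],[0,0,-0.6],[0,0,-0.644],[0,0,-0.644],[0,0,-0.644],[0,0,-0.644]],"claw":[0.5,0.4,0.3,0.3,0.3,0.3,0.3,0.3,0.3,0.3]}'
python3 lid.py w13
```

```text
time: 39.2
tool_pos: [647.1, 35.9, 221.3]
tool_rot: [-3.14, 0.003, -0.647]
force: [0.6, 0.9, -0.3]
gripper_width: 59.8
disc 662.6615600585938 18.755369186401367 62.55131149291992 ((662.7428588867188, 18.74197006225586), (123.73931121826172, 124.01150512695312), 113.85771942138672)
[264.8  89. ] 25 [704.51440616 -12.8671328   26.        ] 52.456108882995814
[263.56 190.04] 25 [620.43051557  51.79491361  26.        ] 53.619703608047416
[163.99362245 211.14285714] 784 [667.93590636 156.30498066  26.        ] 137.65069686064976
mid [662.47246086  19.46389041  26.        ] az -37.56094135976605
t 39.25 tcp [647.1  35.9 221.3] yaw -37.1 w 59.8 F [-0.5 -0.4  0.7]
```

View pics/w13.png

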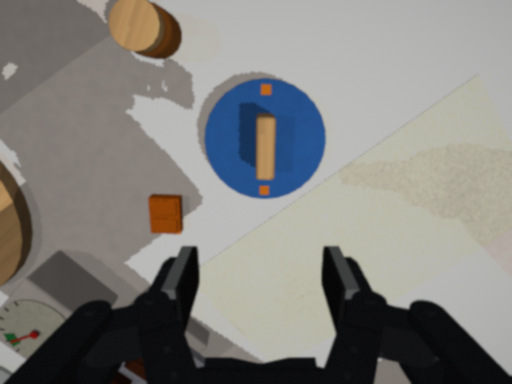

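The lid shows at (265,138), bar in line with the tool, at about (662.5,19). That is some 35 mm from the earlier top-view fix, so it has probably been knocked. I'll check with fresh pictures.

```bash
python3 - <<'E'
from h import *
im,_=snap('top','t14',(70,270,160,360),3)
b=im[:,:,::-1].copy(); h=cv2.cvtColor(b,cv2.COLOR_BGR2HSV)
m=((h[:,:,0]>95)&(h[:,:,0]<130)&(h[:,:,1]>100)).astype(np.uint8); m[:90]=0;m[210:]=0;m[:,:200]=0;m[:,320:]=0
cs,_=cv2.findContours(m,cv2.RETR_EXTERNAL,cv2.CHAIN_APPROX_NONE); c=max(cs,key=len)
w=np.array([p2w('top',(q[0][1],q[0][0]),26)[:2] for q in c]).astype(np.float32)
print(cv2.minEnclosingCircle(w))
E
python3 lid.py w14
```

```text
disc 662.699462890625 18.720964431762695 62.61699295043945 ((662.7359008789062, 18.76875877380371), (123.74330139160156, 124.0538558959961), 107.3885726928711)
[264.91666667  89.16666667] 24 [704.42006051 -12.89618633  26.        ] 52.34742102648402
[263.72 189.92] 25 [620.53795434  51.58083314  26.        ] 53.454314838792705
[164.09438776 211.12117347] 784 [668.02902459 156.22596833  26.        ] 137.60824948234992
mid [662.47900743  19.34232341  26.        ] az -37.548126578672075
t 39.35 tcp [647.2  36.  221.4] yaw -37.1 w 60.1 F [0.4 0.9 0.1]Traceback (most recent call last):
  File "<stdin>", line 5, in <module>
ValueError: max() iterable argument is empty
```

View pics/t14.png

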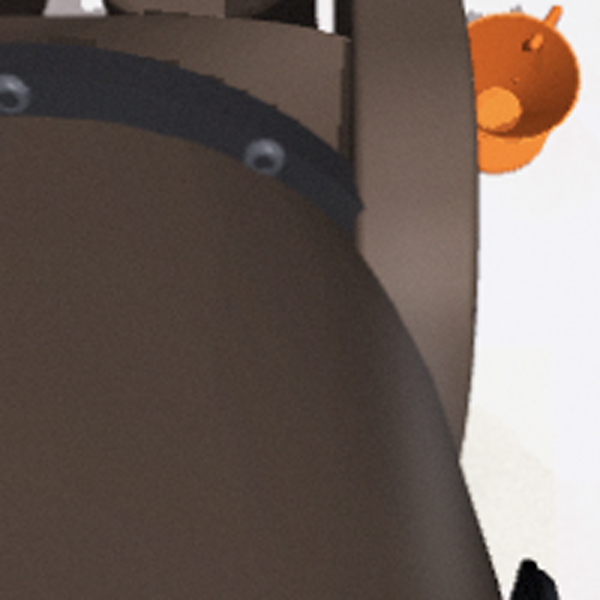

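```bash
python3 -c "
from h import *
print(p2w('top',(152.5,197),18), p2w('wrist',(211.1,164),18))
go((662.6,19,220,-37.5),(662.6,19,80,-37.5),(662.6,19,37,-37.5))"
```

```text
[659.66123944 163.42918226  18.        ] [667.08185533 160.4583624   18.        ]
(662.6, 19, 220, -37.5) slide [0.023, 0.004, 0.001] rot [-0.002, 0.003, 0.007] q6 2.25
(662.6, 19, 80, -37.5) slide [0.023, 0.005, 0.141] rot [-0.002, 0.003, 0.007] q6 2.25
(662.6, 19, 37, -37.5) slide [0.023, 0.005, 0.184] rot [-0.002, 0.003, 0.007] q6 2.25
t 39.35 tcp [647.2  36.  221.4] yaw -37.1 w 60.1 F [0.4 0.9 0.1]
```

```bash
python3 -m creep '{"slide":[[0.023,0.005,0.05],[0.023,0.005,0.1],[0.023,0.005,0.15],[0.023,0.005,0.18],[0.023,0.005,0.182],[0.023,0.005,0.182],[0.023,0.005,0.182],[0.023,0.005,0.182],[0.023,0.005,0.182],[0.023,0.005,0.182],[0.023,0.005,0.182]],"rot":[[-0.002,0.003,0.007],[-0.002,0.003,0.007],[-0.002,0.003,0.007],[-0.002,0.003,0.007],[-0.002,0.003,0.007],[-0.002,0.003,0.007],[-0.002,0.003,0.007],[-0.002,0.003,0.007],[-0.002,0.003,0.007],[-0.002,0.003,0.007],[-0.002,0.003,0.007]],"claw":[0.3,0.3,0.3,0.3,0.3,0.3,1,1,1,1,1]}' 100
python3 -c "
from h import *
go((662.6,19,240,-37.5),(498.6,-359.1,240,16))"
```

```text
time: 40.72
tool_pos: [662.9, 18.8, 40.6]
tool_rot: [-3.141, -0.001, -0.654]
force: [-2.7, 0.2, 11.3]
gripper_width: 16.1
(662.6, 19, 240, -37.5) slide [-0.0, -0.0, -0.199] rot [-0.001, -0.001, 0.0] q6 2.25
(498.6, -359.1, 240, 16) slide [0.1, 0.4, -0.2] rot [-0.0, -0.002, -0.934] q6 0.67
t 40.73 tcp [662.9  18.8  40.6] yaw -37.5 w 16.1 F [-2.7  0.2 11.3]
```

```bash
python3 -m creep '{"slide":[[0,0,-0.03],[0,0,-0.08],[0,0,-0.13],[0,0,-0.16],[0,0,-0.16],[0.02,0.07,-0.16],[0.03,0.13,-0.16],[0.045,0.19,-0.16],[0.06,0.24,-0.16],[0.075,0.29,-0.16],[0.09,0.35,-0.16],[0.1,0.39,-0.16]],"rot":[[0,0,0],[0,0,0],[0,0,0],[0,0,0],[0,0,0],[0,0,-0.1],[0,0,-0.25],[0,0,-0.4],[0,0,-0.55],[0,0,-0.7],[0,0,-0.85],[0,0,-0.934]],"claw":[1,1,1,1,1,1,1,1,1,1,1,1]}'
python3 -c "
from h import *
snap('wrist','w15'); snap('scene','s15',(40,240,100,330),3)
go((498.6,-359.1,170,16))"
```

```text
time: 42.22
tool_pos: [502.8, -353.4, 199.1]
tool_rot: [-3.141, -0.0, 0.282]
force: [0.6, 0.3, -1.6]
gripper_width: 16.5
(498.6, -359.1, 170, 16) slide [-0.005, 0.003, 0.029] rot [-0.0, -0.0, -0.0] q6 0.67
t 42.33 tcp [ 502.4 -354.8  199.1] yaw 16.0 w 16.5 F [ 0.4  0.4 -2.2]
```

View pics/w15.png

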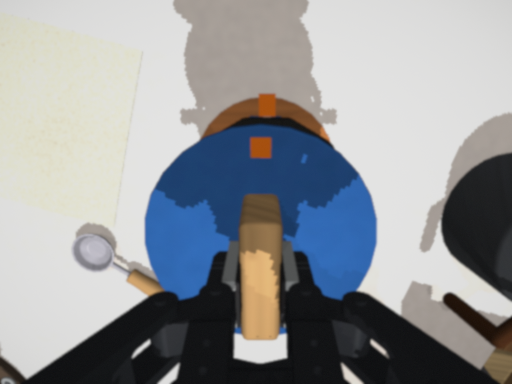

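View pics/s15.png

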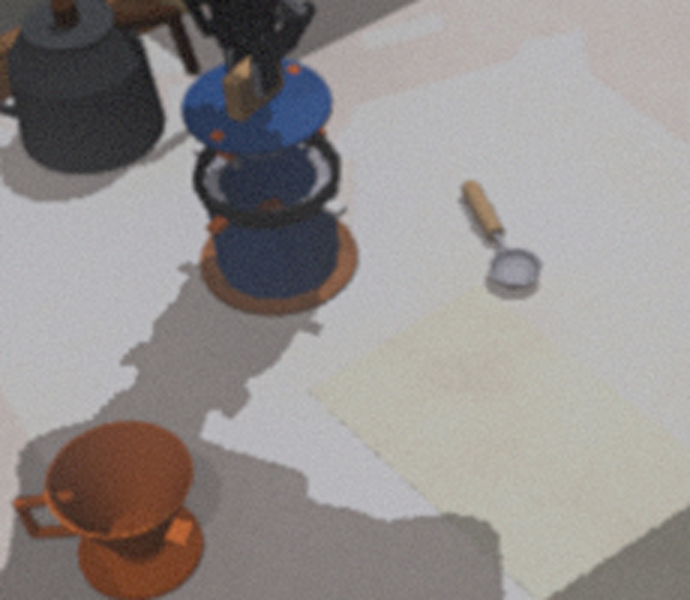

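Run:
```python
from h import *
from scipy.optimize import least_squares
im=cv2.imread('pics/w15.png'); h=cv2.cvtColor(im,cv2.COLOR_BGR2HSV); T=pose(); Ti=np.linalg.inv(T)
z=T[2,3]-14.6
m=((h[:,:,0]>95)&(h[:,:,0]<130)&(h[:,:,1]>100)).astype(np.uint8); m[290:]=0
cs,_=cv2.findContours(m,cv2.RETR_EXTERNAL,cv2.CHAIN_APPROX_NONE); c=max(cs,key=cv2.contourArea)[:,0,:]
c=c[(c[:,1]<265)]
w=np.array([(Ti@np.append(p2w('wrist',(q[1],q[0]),z,T),1))[:2] for q in c])
f=least_squares(lambda p:np.hypot(w[:,0]-p[0],w[:,1]-p[1])-p[2],[0,0,64],loss='soft_l1'); print('disc in tool',f.x)
f=least_squares(lambda p:np.hypot(w[:,0]-p[0],w[:,1]-p[1])-64,[0,0],loss='soft_l1'); print('disc in tool r64',f.x)
print((Ti@np.append(p2w('wrist',(147.5,260),z,T),1))[:3])
```

```text
disc in tool [24.03726857  0.80213798 42.4788602 ]
disc in tool r64 [-2.28421712 -0.22380083]
[52.47452209 -0.41268404 14.60740062]
```

```bash
python3 -m creep '{"slide":[[-0.005,0.003,0.01],[-0.005,0.003,0.03],[-0.005,0.003,0.045],[-0.005,0.003,0.045],[-0.005,0.003,0.045],[-0.005,0.003,0.045]],"rot":[[0,0,0],[0,0,0],[0,0,0],[0,0,0],[0,0,0],[0,0,0]],"claw":[1,1,1,1,1,1]}' 110
python3 -c "
from h import *
go((498.6,-359.1,145,16),(498.6,-359.1,132,16),(498.6,-359.1,124.5,16))"
```

```text
time: 43.08
tool_pos: [498.8, -359.1, 154.7]
tool_rot: [3.141, -0.001, 0.279]
force: [0.5, -0.4, -2.1]
gripper_width: 15.9
(498.6, -359.1, 145, 16) slide [-0.0, -0.0, 0.01] rot [0.001, -0.001, -0.0] q6 0.67
(498.6, -359.1, 132, 16) slide [-0.0, -0.0, 0.023] rot [0.001, -0.001, -0.0] q6 0.67
(498.6, -359.1, 124.5, 16) slide [-0.0, -0.0, 0.03] rot [0.001, -0.001, -0.0] q6 0.67
t 43.08 tcp [ 498.8 -359.1  154.7] yaw 16.0 w 15.9 F [ 0.5 -0.4 -2.1]
```

```bash
python3 -m creep '{"slide":[[0,0,0.006],[0,0,0.011],[0,0,0.015],[0,0,0.018],[0,0,0.021],[0,0,0.021]],"rot":[[0,0,0],[0,0,0],[0,0,0],[0,0,0],[0,0,0],[0,0,0]],"claw":[1,1,1,1,1,1]}'
python3 -c "
from h import *
go((498.6,-359.1,124.5,16))"
```

```text
time: 43.82
tool_pos: [498.7, -359.1, 133.4]
tool_rot: [3.141, -0.0, 0.279]
force: [-0.3, -0.5, -1.6]
gripper_width: 16.4
(498.6, -359.1, 124.5, 16) slide [-0.0, -0.0, 0.009] rot [0.0, -0.0, -0.0] q6 0.67
t 43.83 tcp [ 498.7 -359.1  133.4] yaw 16.0 w 16.4 F [-0.3 -0.5 -1.6]
```

The foot went into the mouth with no contact force. I'll press down.

```bash
python3 -m creep '{"slide":[[0,0,0.002],[0,0,0.004],[0,0,0.006],[0,0,0.008],[0,0,0.009],[0,0,0.009],[0,0,0.009]],"rot":[[0,0,0],[0,0,0],[0,0,0],[0,0,0],[0,0,0],[0,0,0],[0,0,0]],"claw":[1,1,1,1,1,1,1]}'
python3 -c "
from h import *
go((498.6,-359.1,124.5,16))"
```

```text
time: 44.7
tool_pos: [498.9, -359.2, 124.7]
tool_rot: [3.141, -0.001, 0.279]
force: [-0.1, -0.0, 7.4]
gripper_width: 16.2
(498.6, -359.1, 124.5, 16) slide [-0.0, -0.0, 0.0] rot [0.001, -0.001, -0.0] q6 0.67
t 44.70 tcp [ 498.9 -359.2  124.7] yaw 16.0 w 16.2 F [-0.1 -0.   7.4]
```

```bash
python3 -m creep '{"slide":[[0,0,0],[0,0,0],[0,0,0],[0,0,0],[0,0,0],[0,0,0],[0,0,0],[0,0,0]],"rot":[[0,0,0.05],[0,0,0.12],[0,0,0.22],[0,0,0.34],[0,0,0.46],[0,0,0.58],[0,0,0.7],[0,0,0.7]],"claw":[1,1,1,1,1,1,1,1]}'
python3 -c "
from h import *
print(telemetry.sense()['ft_torque'])
go((498.6,-359.1,124.5,-76))"
```

```text
time: 45.7
tool_pos: [499.3, -359.5, 125.1]
tool_rot: [3.141, -0.002, -0.423]
force: [0.0, -0.6, 7.0]
gripper_width: 15.8
[ 0.11262017  0.03308145 -0.1512318 ]
(498.6, -359.1, 124.5, -76) slide [-0.001, -0.0, 0.001] rot [-0.001, -0.002, 0.903] q6 2.27
t 45.70 tcp [ 499.3 -359.5  125.1] yaw -24.2 w 15.8 F [ 0.  -0.6  7. ]
```

```bash
python3 -m creep '{"slide":[[0,0,0.0005],[0,0,0.0005],[0,0,0.0005],[0,0,0.0005],[0,0,0.0005],[0,0,0.0005],[0,0,0.0005],[0,0,0.0005],[0,0,0.0005],[0,0,0.0005]],"rot":[[0,0,0.12],[0,0,0.24],[0,0,0.36],[0,0,0.48],[0,0,0.6],[0,0,0.72],[0,0,0.82],[0,0,0.88],[0,0,0.91],[0,0,0.91]],"claw":[1,1,1,1,1,1,1,1,1,1]}'
python3 -c "
from h import *
print(telemetry.sense()['ft_torque'])
snap('wrist','w16')
go((498.6,-359.1,124.5,-76))"
```

```text
time: 46.95
tool_pos: [498.9, -359.7, 124.9]
tool_rot: [-3.141, -0.002, -1.332]
force: [-5.1, -0.9, 8.1]
gripper_width: 16.3
[-0.24364398  0.87443468  0.81210004]
(498.6, -359.1, 124.5, -76) slide [-0.001, 0.0, 0.0] rot [-0.001, -0.002, -0.006] q6 2.27
t 47.00 tcp [ 498.9 -359.8  124.9] yaw -76.3 w 16.1 F [-5.1 -1.3  8.1]
```

View pics/w16.png

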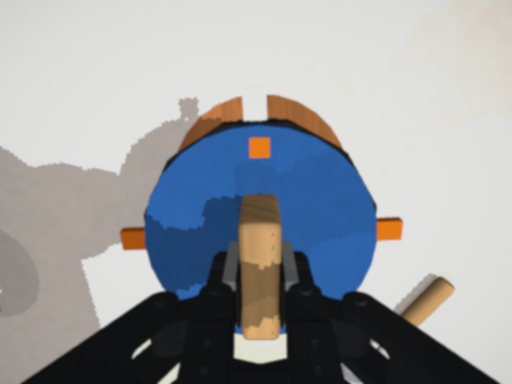

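The bar is square to the orange tabs at (133,239) and (389,229), and the lid's orange spot is on the white-tab line. The torque has risen to 0.8 N m, so it is at the stop. I'll let go.

```bash
python3 -m creep '{"slide":[[0,0,0],[0,0,0],[0,0,0],[0,0,0],[0,0,0],[0,0,-0.02],[0,0,-0.07],[-0.06,0,-0.11],[-0.06,0,-0.11],[-0.06,0,-0.11]],"rot":[[0,0,0],[0,0,0],[0,0,0],[0,0,0],[0,0,0],[0,0,0],[0,0,0],[0,0,0],[0,0,0],[0,0,0]],"claw":[0.5,0.4,0.4,0.4,0.4,0.4,0.4,0.4,0.4,0.4]}'
python3 - <<'E'
from h import *
go((498.6,-359.1,124.5,-76))
T=pose(); im,_=snap('wrist','w17'); b=im[:,:,::-1].copy(); h=cv2.cvtColor(b,cv2.COLOR_BGR2HSV)
o=((h[:,:,0]<16)&(h[:,:,1]>170)&(b[:,:,2]>140)).astype(np.uint8);o[240:]=0
n,l,s,ce=cv2.connectedComponentsWithStats(o)
for i in range(1,n):
    if s[i,4]>30: print(ce[i],s[i,4],np.round(p2w('wrist',ce[i][::-1],114,T),1))
E
```

```text
time: 48.25
tool_pos: [484.8, -301.1, 235.1]
tool_rot: [-3.14, -0.003, -1.331]
force: [0.2, -0.2, 0.0]
gripper_width: 51.2
(498.6, -359.1, 124.5, -76) slide [0.059, 0.001, 0.111] rot [-0.001, -0.003, -0.005] q6 2.27
t 48.25 tcp [ 484.8 -301.1  235.1] yaw -76.3 w 51.2 F [ 0.2 -0.2  0. ]
[259.98540146  41.17518248] 137 [ 511.5 -410.2  114. ]
[348.90659341 107.39010989] 182 [ 431.7 -380.   114. ]
[172.15606936 114.95375723] 173 [ 566.7 -340.9  114. ]
[261.5        176.59183673] 98 [ 485.3 -308.1  114. ]
[ 26.37837838 235.54054054] 37 [ 684.4 -201.3  114. ]
```

View pics/w17.png

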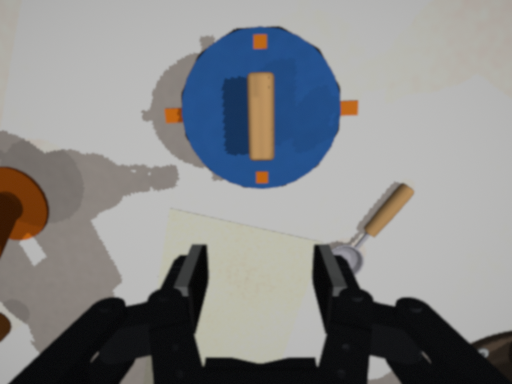

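The lid reads az −75.6°, about 91.6° from the slots. It is centred and at locked height, since the spot spacing matches z = 114. One last overview.

Run:
```python
from h import *
im,_=snap('top','t18'); im2,_=snap('scene','s18')
a=cv2.resize(im[120:240,55:175,::-1],(480,480),interpolation=cv2.INTER_CUBIC); cv2.imwrite('pics/c18.png',a)
```

View pics/c18.png

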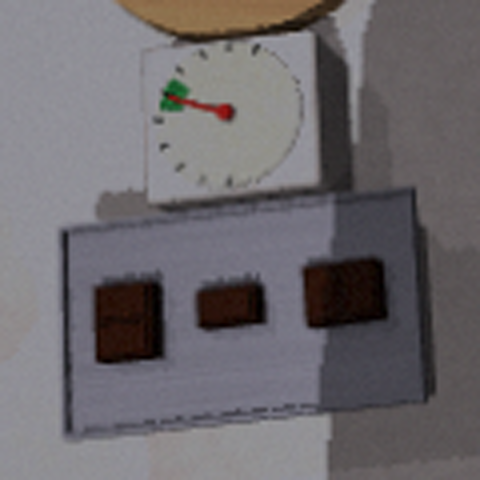

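View pics/s18.png

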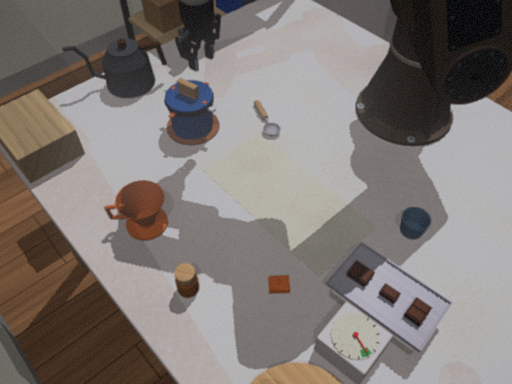

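View pics/t18.png

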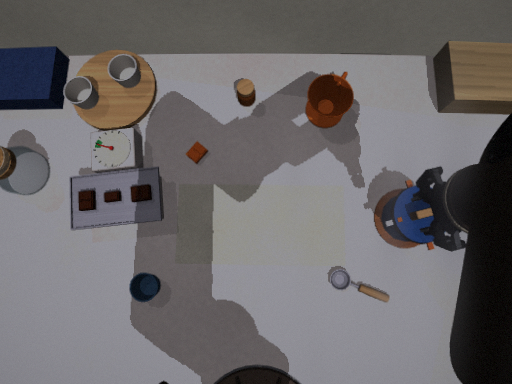

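The pointer at (172,97) in the dial crop is inside the green. No chocolate is loose, and the dripper, cup, jar and spoon are where they were. The gripper is clear of everything, so I'm handing in.

```bash
python3 -c "
from plant import workorder
print(workorder.close_job())"
```

```text
the job is handed in; nothing more can be done
None
```

I put two whole blocks and one half on the scale pan, and the other four halves went into the tin. I then set the lid in the slots, pressed it down, turned it clockwise to the stop and let go. The job was handed in at about 48 s on the robot's clock; no verdict is reported.

**Last checks:**
- **Scale:** the pointer stood inside the green band; I measured about 103 g from its angle.
- **Lid:** it sits centred on the tin, about 91.6° from the slots and at the locked height. I judged the lock from the wrist-force torque rising to 0.8 N m at the stop, and from the last pictures.
- **Scene:** no chocolate was left loose. The dripper, cup, jar and spoon looked unmoved, and the robot was touching nothing.

**What disagreed:**
- **Lid position:** before the pick the lid lay about 37 mm from its earlier top-view position, which fits the knock you warned of. The arm blocked the top camera, so I could not confirm that, and I picked from the wrist-camera position.
- **Upward force at grasps:** the arm felt 9 to 15 N upward at five of the eight grasps, well under the limits. I did not find out why.

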